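# Clear, load and clamp the optics assembly fixture

### The arm

A 6-joint arm with a two-finger parallel gripper is mounted at the origin on the work surface. World frame = base frame: x ahead of the robot, y to its left, z up, the work surface at z = 0. Lengths are in m, angles in degrees, forces in N, time in s.
With the tool pointing down it reaches from about 0.35 to 0.875 m from the base axis. Payload 4.2 kg.
Tool frame: the origin (TCP) lies on the front face of the gripper's body, between the roots of the fingers; the fingertips stand 70 mm ahead of it and the grasp point (between the pads) lies 51 mm ahead of it; x points along the fingers, y is the direction in which the jaws open and shut, and the axes are right-handed (so a half turn about x gives the same grasp; the last joint's range is limited). The gripper opens to 87 mm and grips with 3 to 60 N. Pads are 19 mm wide; open, the fingers measure 117 mm over their backs; the gripper's body (75 mm by 190 mm) begins 51 mm behind the grasp point.
Start: joints at [-48.724, 22.042, 0.453, 0, -68.411, -14.817], TCP at [0.278, -0.56, 0.292] pointing down, gripper open.
Joint ranges: [-179.83, 179.83], [-69.29, 118.12], [-61.27, 80.66], [-181.25, 117.63], [-171.15, -9.14], [-177.46, 177.46]. Speed limits (degrees/s): [159.86, 159.86, 180, 180, 180, 180].

### API

Orientations are given as a 3x3 rotation matrix whose columns are the frame's x, y, z axes.
In Python, from station import r, viewer, spotter gives the robot as it stands.
- The arm moves only by the tool move_arm, never from a script. Its argument "series" is a list that holds one entry, the list of rows, each a list of 7 numbers: the turn, a rotation vector about the world's x, y, z scaled (see below), then the shift along the world's x, y, z scaled (see below), then the opening, from 0 (shut) to 1 (fully open). A call has 1 to 20 rows; each row shifts and turns the pose as measured when the row begins; what a row does not reach is not made up. The controller multiplies each number of a shift by 60 mm and each number of a turn by 8 degrees. A row lasts 1/8 s, in which the tool goes at most 62.5 mm and 10.7 degrees, less where a joint would pass 70% of its speed; a pose out of reach is approached as far as the arm can. A call with a number of a shift or a turn outside -1 to 1 is refused whole. A call with a gripper value outside its range is refused whole. The fingers move at their own pace and stop on an object; the grip force is fixed at half the most. Time passes only in rows, so rows that do not move let the fingers close. It gives the time, the measured TCP pose, the force and the opening at its end, in the units of the state.
- r.sense(): the state, without advancing time (a new reading comes with each control period).
- viewer.capture(name): name is "side" or "top"; returns (picture, depth): 420x560x3 uint8, red, green, blue; 420x560 float32, m along the optical axis (not along the pixel's ray), 0 where there is no reading.
- viewer.camera_params(name): a dict with "mtx" (3x3 intrinsics, pixels), "pose" (4x4, takes a point from camera to world coordinates). Camera axes: x right, y down, z forward; pixel columns grow to the right and rows downward; lengths in m; the calibration is good to about 2 mm. A picture is of the moment at which its call begins. camera_params takes no time and is no camera call.
- r.finish_job(): hands the job in, once; it reports no verdict.
Trained networks look in the newest picture that a camera, given by its name, has taken for a name from the list of things; names that differ only in an ending like _2 or _b are one class to them, and where a whole thing is asked for, a point or a joint stands for the part that bears it (a point fixed in the world has none). Each returns a list of dicts, best first, with "conf" (0 to 1); they miss things now and then, are a little off and sometimes report something else, mostly with a low value. They report only what shows in the picture. A call takes as long as a camera call.
- spotter.find_in(camera, name): "centre" ([column, row] in pixels, amid what is visible of it).
- spotter.trace(camera, name): "mask" (420x560 bool, what is visible of it) and "centre" ([column, row] in pixels, amid what is visible of it).
The state is a dict: "time_s": time; "joints": joint angles; "joint_velocities": joint speeds; "effort": joint torques, N m; "tcp_pos": TCP position; "ee_rot": TCP orientation; "wrist_force": force on the tool from outside, world axes, zero at the start; "moment": the same for the moment, N m; "gripper_width": opening from 0.0 (shut) to 1.0 (fully open).
Only numpy, scipy, OpenCV 4.12 (cv2) and the standard library are available. Lean on these libraries where they do the work, as an engineer would, in place of code of your own. Each camera call takes 0.05 s, during which the arm holds its last target.

### The job

First clear the clamping fixture's bed: put every stray post holder into the deep bin and every clamping fork into the shallow tray. Then, with the toggle clamp swung well open (it may have been left closed, open or part-way), lay the mounting plate flat in the nest, centred between the guide blocks with one end by the end stop, and after that push the clamp handle fully down so that its rubber foot holds the plate. Leave the optic case, the stage and the driver where they are.

Things in the scene. Friction and masses are not known exactly. Their poses are not given: they have to be found in the camera images.
- holder1_c (a point): A post holder: black round barrel, 25 mm diameter, standing on a black square foot 40 x 40 x 6 mm; 60 mm tall overall, 0.12 kg. The point is on the barrel's axis half-way up (30 mm above the underside of the foot); z runs up the barrel. Belongs in the holder bin. It starts standing on the fixture bed. Always present.
- holder2_c (a point): A post holder: black round barrel, 25 mm diameter, standing on a black square foot 40 x 40 x 6 mm; 60 mm tall overall, 0.12 kg. The point is on the barrel's axis half-way up (30 mm above the underside of the foot); z runs up the barrel. Belongs in the holder bin. It starts standing on the fixture bed. May be absent.
- holder3_c (a point): A post holder: black round barrel, 25 mm diameter, standing on a black square foot 40 x 40 x 6 mm; 60 mm tall overall, 0.12 kg. The point is on the barrel's axis half-way up (30 mm above the underside of the foot); z runs up the barrel. Belongs in the holder bin. It starts standing on the fixture bed. May be absent.
- fork1_c (a point): A clamping fork: flat U-shaped bright steel piece, 60 mm long, 28 mm wide, 10 mm thick, 0.10 kg, with a 9 mm slot open towards its own +x. The point is at the centre of its 60 x 28 x 10 mm outline; x runs along the length, y across the width, z through the thickness. Belongs in the fork tray. It starts lying flat on the fixture bed. Always present.
- fork2_c (a point): A clamping fork: flat U-shaped bright steel piece, 60 mm long, 28 mm wide, 10 mm thick, 0.10 kg, with a 9 mm slot open towards its own +x. The point is at the centre of its 60 x 28 x 10 mm outline; x runs along the length, y across the width, z through the thickness. Belongs in the fork tray. It starts lying flat on the fixture bed. May be absent.
- fork3_c (a point): A clamping fork: flat U-shaped bright steel piece, 60 mm long, 28 mm wide, 10 mm thick, 0.10 kg, with a 9 mm slot open towards its own +x. The point is at the centre of its 60 x 28 x 10 mm outline; x runs along the length, y across the width, z through the thickness. Belongs in the fork tray. It starts lying flat on the fixture bed. May be absent.
- plate_c (a point): The mounting plate, the part to be clamped: a flat black anodised bar 150 mm long, 50 mm wide, 16 mm thick with two rows of tapped holes on top, 0.32 kg. It starts lying flat on the table. The point is its centre (8 mm above its underside); x along its length, y across its width, z up. Either end may go towards the clamp.
- plate: The same mounting plate; this origin is the centre of its underside.
- nest (a point): Middle of the nest, on the bed's top face: the plate's centre belongs straight above, its length along this x. x points to the toggle clamp, z up. Four bright guide blocks 8 mm high, 26 long, at x -57 and +52 mm; inner faces at y -31 and +31 mm (62 apart; x -44 to +39 mm is free for fingers). End stop, 8 mm high, face at x +83 mm.
- fixture: The fixture's bed: a dark steel plate 300 x 200 x 12 mm fixed to the table. Origin on the table straight under the nest's middle (12 mm below point nest), same axes. The bed spans x -125 to +175 mm, y -100 to +100 mm. The clamp's base covers x +100 to +162 mm, 52 mm wide, its cheeks up to 58 mm above the table.
- clamp (a joint): Handle angle h of the horizontal toggle clamp. 0: handle down, level, clamp closed. 1.3: handle up, fully open. It stays where left (hinge friction 0.3 N m) and may start anywhere between. The handle turns about an axis along the nest's y through x +138, y 0, z +40 mm in the nest's frame and points along (cos h, 0, sin h).
- clamp_arm: The clamp's hold-down arm, 15 mm wide, moved by the handle through a linkage. Origin on its own hinge axis, x +118, y 0, z +40 mm in the nest's frame. It turns up by 1.1 h rad. Closed it lies level, reaching x +42 mm, screw end up to z +54 mm; fully open it stands nearly upright at about x +110 mm, up to z +115 mm, the foot sticking out to x +80 mm.
- handle_grip (a point): The middle of the clamp handle's plastic grip, 75 mm from the handle's axis; it moves with the handle. The grip is 66 mm long (40 to 106 mm from the axis), 17 mm wide (along the nest's y) and 15 mm thick; x points outwards along the handle, y is across its width.
- clamp_foot: Spring-loaded rubber pressure foot (16 mm diameter) on the clamp arm's screw; origin at the middle of its lower face, z along the screw, up when closed. Closed over an empty nest it stands at x +55, y 0, z +11 mm in the nest's frame, so the 16 mm plate presses it in by 5 mm (about 4 N) when the handle is fully down; from 0.07 rad up it does not touch.
- holder_bin_in (a point): Centre of the inner floor (4 mm above the table) of the holder bin: the deep grey open box, outside 110 (x) x 160 (y) x 50 mm high, walls 4 mm thick. Fixed. z up. The bin and the tray swap sides from start to start.
- fork_tray_in (a point): Centre of the inner floor (4 mm above the table) of the fork tray: the shallow grey open tray, outside 120 (x) x 210 (y) x 22 mm high, walls 4 mm thick. Fixed. z up.
- case_c (a point): Bystander: wooden optic case 75 x 105 x 45 mm, centre. Leave it where it is.
- stage_c (a point): Bystander: aluminium translation stage with micrometer, 130 x 65 x 39 mm, centre of its base block half-way up. Leave it where it is.
- driver_c (a point): Bystander: hex driver lying on the table, black handle 105 x 26 x 26 mm with a 100 mm blade; centre of the handle. Leave it where it is.

How it is judged:
By the outcome, as a careful person would: the job done as asked, in the order asked, and still so for the second after the job is handed in, with the robot touching nothing.
Of holder2, holder3, fork2, fork3 only 2 to 4 are there at a start; the rules pass over those that are not, and their reading is None.
At some moment in a run one of plate, fork1, fork2, fork3 may be knocked a few centimetres aside while the robot is not near it.
Once in a run the grip may slacken for a moment while it holds something.
It also fails if it takes over 210 s, if anything falls off the work surface, if the arm or the gripper's body presses on something with over 40 N, if the wrist force passes 120 N, or if a joint passes its speed limit or range.

## Working session

There is one attempt and no reset: what is moved stays moved. The work goes in short steps, Python scripts to look and compute and a tool call to move; the robot and the scene stay as the last step left them, time stands still between calls to the robot, and variables do not carry over. Pictures are saved under pics/ and viewed, and the job is handed in when it is done.

Besides the shell and the picture viewer there is one more tool, called in YAML: its name, and indented under it one key for each argument. move_arm: Moves the arm, as the interface text tells. Its arguments: {"type":"object","properties":{"series":{"type":"array","items":{"type":"array","items":{"type":"array","items":{"type":"number","minimum":-1,"maximum":1}}}}},"required":["series"]}

```bash
ls -la; mkdir -p pics
python3 - <<'E'
from station import r, viewer, spotter
import cv2
print(r.sense())
for n in ("side","top"):
    p,d=viewer.capture(n)
    cv2.imwrite(f"pics/{n}0.png",p[:,:,::-1])
    print(n,viewer.camera_params(n))
E
```

```text
total 12
drwxr-xr-x  3 agent agent 4096 Dec  6 14:45 .
drwxr-xr-x 23 root  root  4096 Dec  6 14:45 ..
drwxr-xr-x  2 agent agent 4096 Dec  6 14:45 pics
{'time_s': 0.0, 'joints': array([-4.87254947e+01,  2.20920796e+01,  3.79951997e-01, -3.10855858e-02,
       -6.84088504e+01, -1.48146667e+01]), 'joint_velocities': array([ 0.00277286, -0.07971557, -0.02194658, -0.00010505,  0.02439692,
       -0.04648938]), 'effort': array([-6.32430310e-04, -3.90660059e+01,  1.87405998e+01,  4.21989486e+00,
        1.10384321e-02, -1.94299637e-04]), 'tcp_pos': array([ 0.27829789, -0.55912648,  0.29114127]), 'ee_rot': array([[-1.01368652e-03, -4.45390082e-01,  8.95336053e-01],
       [ 1.91963598e-03,  8.95333996e-01,  4.45391232e-01],
       [-9.99997644e-01,  2.17020639e-03, -5.26011731e-05]]), 'wrist_force': array([-0.38492952, -0.26758052,  0.00978342]), 'moment': array([-0.02863545,  0.04639025,  0.0037323 ]), 'gripper_width': 1.0024118349743996}
side {'mtx': array([[464.15907264,   0.        , 270.33421027],
       [  0.        , 464.15907264, 213.2985625 ],
       [  0.        ,   0.        ,   1.        ]]), 'pose': array([[-0.71729419, -0.51697248,  0.46714934,  0.0427341 ],
       [-0.69675184,  0.52728715, -0.48631794,  0.57337868],
       [ 0.00509114, -0.67432019, -0.73842153,  0.91564597],
       [ 0.        ,  0.        ,  0.        ,  1.        ]])}
top {'mtx': array([[382.63896885,   0.        , 276.68506004],
       [  0.        , 382.63896885, 206.4679299 ],
       [  0.        ,   0.        ,   1.        ]]), 'pose': array([[-0.01984449, -0.996606  ,  0.07989167,  0.50040473],
       [-0.99964505,  0.02119858,  0.01613661,  0.00510212],
       [-0.01777544, -0.07954309, -0.99667293,  1.15676569],
       [ 0.        ,  0.        ,  0.        ,  1.        ]])}
```

View pics/top0.png

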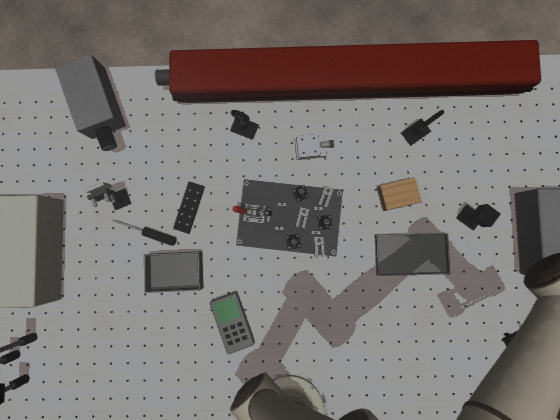

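View pics/side0.png

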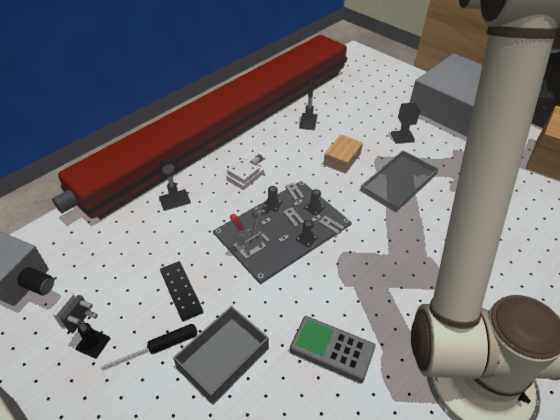

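The top view shows the bed at about (290,217) px. Three holders stand on it at (301,192), (325,222) and (293,241), and three forks lie at (326,197), (303,216) and (319,246). The clamp is on its left side, at (255,212). The plate is at (189,208), one box at (174,271) and the other at (412,254). Next I'll zoom in and measure.

```bash
cat > h.py <<'E'
from station import r, viewer, spotter
import cv2, numpy as np
def cap(n,save=None):
    p,d=viewer.capture(n)
    if save: cv2.imwrite(f"pics/{save}.png",p[:,:,::-1])
    return p,d
def cloud(n,d):
    c=viewer.camera_params(n);K=c["mtx"];T=c["pose"]
    v,u=np.mgrid[0:d.shape[0],0:d.shape[1]]
    P=np.stack([(u-K[0,2])/K[0,0]*d,(v-K[1,2])/K[1,1]*d,d],-1)
    W=P@T[:3,:3].T+T[:3,3]; W[d<=0]=np.nan
    return W
def ray(n,u,v,z):
    c=viewer.camera_params(n);K=c["mtx"];T=c["pose"]
    q=T[:3,:3]@np.array([(u-K[0,2])/K[0,0],(v-K[1,2])/K[1,1],1.]);o=T[:3,3]
    return o+q*(z-o[2])/q[2]
def proj(n,X):
    c=viewer.camera_params(n);K=c["mtx"];T=c["pose"]
    q=(np.asarray(X)-T[:3,3])@T[:3,:3]; q=q@K.T
    return q[...,:2]/q[...,2:]
def crop(p,u0,v0,u1,v1,s,name):
    im=cv2.resize(p[v0:v1,u0:u1],None,fx=s,fy=s,interpolation=cv2.INTER_CUBIC)
    cv2.imwrite(f"pics/{name}.png",im[:,:,::-1])
def st():
    s=r.sense();print("t",round(s["time_s"],2),"tcp",s["tcp_pos"].round(4),"F",s["wrist_force"].round(1),"w",round(s["gripper_width"],3));return s
E
python3 - <<'E'
from h import *
p,d=cap("top");W=cloud("top",d);np.savez("top0.npz",p=p,d=d,W=W)
crop(p,225,165,365,270,5,"top0c")
crop(p,100,165,240,310,4,"top0l")
p,d=cap("side");W2=cloud("side",d);np.savez("side0.npz",p=p,d=d,W=W2)
crop(p,200,170,360,290,5,"side0c")
for n in ["holder1_c","fork1_c","plate_c","fixture","clamp_arm","clamp_foot","handle_grip","holder_bin_in","fork_tray_in","case_c","stage_c","driver_c"]:
    for c,WW in (("top",W),("side",W2)):
        try: f=spotter.find_in(c,n)
        except Exception as e: print(n,e);continue
        print(n,c,[(np.round(a["centre"],1).tolist(),round(a["conf"],2),WW[int(a["centre"][1]),int(a["centre"][0])].round(3).tolist()) for a in f])
E
```

```text
holder1_c top [([324.1, 219.3], 0.74, [0.549, -0.11, 0.077])]
holder1_c side [([312.7, 202.7], 0.71, [0.545, -0.105, 0.044]), ([341.0, 149.3], 0.58, [0.622, -0.324, 0.047])]
fork1_c top [([302.5, 213.6], 0.69, [0.57, -0.051, 0.026]), ([397.8, 193.6], 0.44, [0.621, -0.328, 0.045]), ([325.0, 222.1], 0.42, [0.54, -0.113, 0.07])]
fork1_c side [([341.5, 152.8], 0.59, [0.614, -0.314, 0.047]), ([292.9, 213.7], 0.55, [0.569, -0.057, 0.021])]
plate_c top [([187.5, 209.0], 0.86, [0.59, 0.292, 0.018]), ([154.9, 235.2], 0.73, [0.514, 0.388, 0.028])]
plate_c side [([178.7, 290.6], 0.78, [0.594, 0.3, 0.022]), ([221.2, 353.4], 0.64, [0.419, 0.327, 0.001])]
fixture top []
fixture side [([272.3, 231.8], 0.59, [0.569, 0.019, 0.012])]
clamp_arm top [([264.2, 212.3], 0.62, [0.569, 0.056, 0.124])]
clamp_arm side [([254.7, 217.3], 0.57, [0.57, 0.08, 0.113])]
clamp_foot top []
clamp_foot side [([396.6, 178.8], 0.48, [0.459, -0.379, 0.003])]
handle_grip top [([243.4, 210.0], 0.43, [0.576, 0.114, 0.117])]
handle_grip side [([238.6, 225.2], 0.44, [0.57, 0.13, 0.126])]
holder_bin_in top [([170.4, 272.2], 0.82,
[... 164 characters left out ...]
3.6], 0.92, [0.445, -0.379, 0.005]), ([265.4, 214.2], 0.61, [0.564, 0.054, 0.116])]
fork_tray_in side [([399.8, 181.7], 0.95, [0.445, -0.372, 0.004]), ([239.3, 229.2], 0.46, [0.571, 0.126, 0.108])]
case_c top [([398.5, 195.4], 0.81, [0.616, -0.331, 0.043])]
case_c side [([341.0, 151.1], 0.57, [0.619, -0.32, 0.043])]
stage_c top [([312.6, 146.3], 0.67, [0.767, -0.085, 0.04]), ([281.0, 215.4], 0.62, [0.566, 0.011, 0.013]), ([243.2, 208.1], 0.56, [0.582, 0.114, 0.114])]
stage_c side [([245.4, 172.5], 0.94, [0.754, -0.064, 0.042]), ([239.0, 226.6], 0.72, [0.57, 0.127, 0.12])]
driver_c top [([155.5, 234.6], 0.59, [0.517, 0.385, 0.027])]
driver_c side [([167.1, 340.4], 0.9, [0.511, 0.393, 0.026])]
```

```bash
sleep 0
```

```text
(no output)
```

View pics/top0c.png

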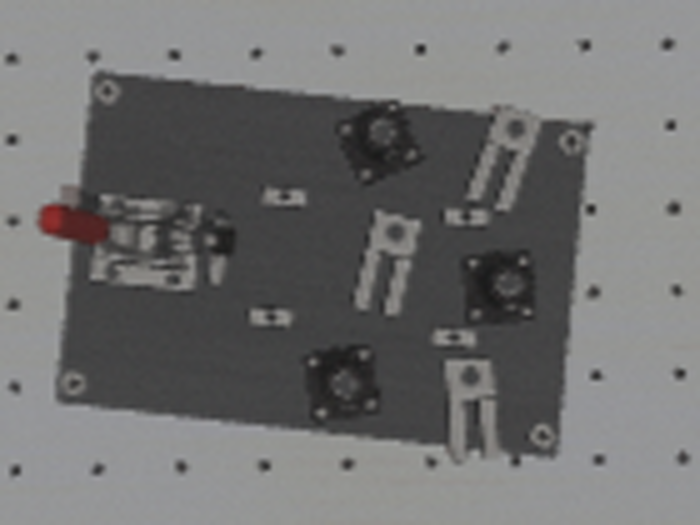

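View pics/side0c.png

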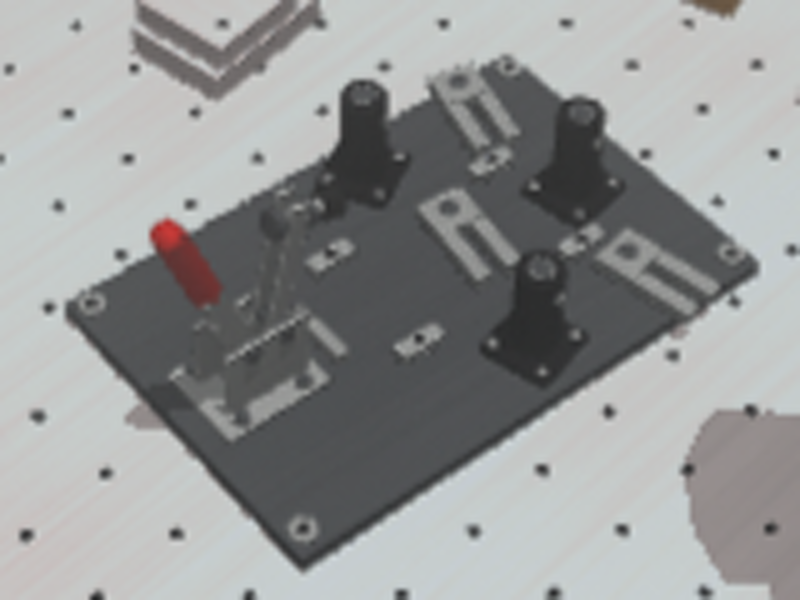

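View pics/top0l.png

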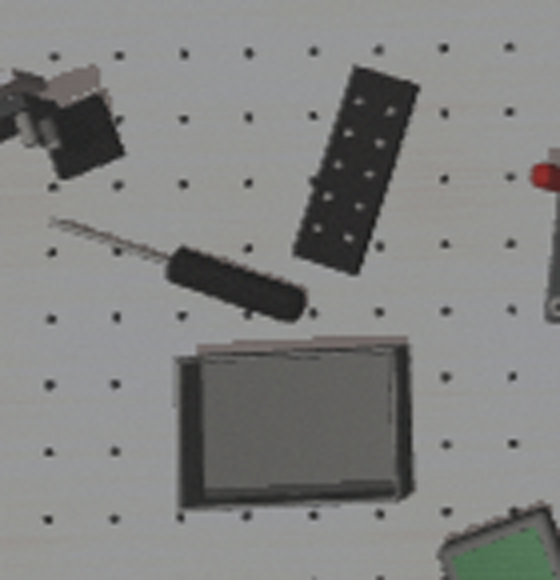

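```bash
cat > geom.py <<'E'
from h import *
c=np.array([(93,72),(592,123),(556,458),(57,402)])/5.+[225,165]-0.4
P=np.array([ray("top",u,v,0.012) for u,v in c])
print(P.round(4)); print([np.linalg.norm(P[i]-P[(i+1)%4]).round(4) for i in range(4)])
cs=np.array([(68,308),(505,58),(758,266),(303,570)])/5.+[200,170]-0.4
Q=np.array([ray("side",u,v,0.012) for u,v in cs]); 
print(Q.round(4)); print([np.linalg.norm(Q[i]-Q[(i+1)%4]).round(4) for i in range(4)])
for R_ in (P,Q):
    x=(R_[0]+R_[3]-R_[1]-R_[2])[:2];x/=np.linalg.norm(x)
    print("centre",R_.mean(0).round(4),"ax deg",np.degrees(np.arctan2(x[1],x[0])), "nest",(R_.mean(0)[:2]-0.025*x).round(4))
# cloud
W=np.load("top0.npz")["W"]; S=np.load("side0.npz")["W"]
for n,A in (("top",W),("side",S)):
    m=(A[...,0]>0.42)&(A[...,0]<0.72)&(A[...,1]>-0.2)&(A[...,1]<0.18)
    z=A[...,2][m]; print(n,"table z",np.median(z[z<0.006]),"bed z",np.median(z[(z>0.007)&(z<0.017)]))
    # holders tops
    mm=m&(A[...,2]>0.06)&(A[...,2]<0.085)
    k,l,s,ce=cv2.connectedComponentsWithStats(mm.astype(np.uint8))
    for i in range(1,k):
        if s[i,4]>5: q=A[l==i]; print(n,"blob",s[i,4],ce[i].round(1),np.nanmean(q,0).round(4),"zmax",np.nanmax(q[:,2]).round(4))
E
python3 geom.py
```

```text
[[ 0.6776  0.1232  0.012 ]
 [ 0.6399 -0.1765  0.012 ]
 [ 0.4407 -0.1486  0.012 ]
 [ 0.4794  0.1473  0.012 ]]
[np.float64(0.3021), np.float64(0.2012), np.float64(0.2984), np.float64(0.1996)]
[[ 0.6752  0.1243  0.012 ]
 [ 0.6388 -0.1692  0.012 ]
 [ 0.4416 -0.1445  0.012 ]
 [ 0.4775  0.1528  0.012 ]]
[np.float64(0.2957), np.float64(0.1988), np.float64(0.2995), np.float64(0.1997)]
centre [ 0.5594 -0.0136  0.012 ] ax deg 82.68380473693807 nest [ 0.5562 -0.0384]
centre [ 0.5583 -0.0092  0.012 ] ax deg 83.01361857849697 nest [ 0.5553 -0.034 ]
top table z 0.0008735991426601641 bed z 0.012918068979383857
top blob 64 [300.9 191.1] [ 0.6298 -0.0473  0.0721] zmax 0.076
top blob 35 [248.9 211.4] [0.5751 0.1021 0.0704] zmax 0.0842
top blob 63 [326.1 221.6] [ 0.5413 -0.1162  0.0727] zmax 0.0773
top blob 60 [293.2 241.6] [ 0.4868 -0.0218  0.0723] zmax 0.0772
side table z 0.0011255721224306403 bed z 0.01313118560875437
side blob 85 [272.5 190.7] [ 0.6286 -0.0438  0.0703] zmax 0.0765
side blob 82 [315.7 194.2] [ 0.5408 -0.1125  0.0703] zmax 0.076
side blob 94 [307.7 225.2] [ 0.4857 -0.0181  0.071 ] zmax 0.0769
side blob 60 [254.4 227.8] [0.5707 0.0783 0.0722] zmax 0.0844
side blob 48 [245.5 235.7] [0.5695 0.109  0.0703] zmax 0.0848
```

The clouds agree with the text: bed at z = 0.012, holder tops at 0.072. The two cameras differ by about 4 mm in y, so I'll average them. Next I'll measure the bins, forks, plate and clamp handle.

```bash
cat > meas.py <<'E'
from h import *
def rect(A,m,name,minpts=15):
    k,l,s,ce=cv2.connectedComponentsWithStats(m.astype(np.uint8))
    out=[]
    for i in range(1,k):
        if s[i,4]<minpts: continue
        q=A[l==i]; 
        (c,(w,h),a)=cv2.minAreaRect((q[:,:2]*1000).astype(np.float32))
        if w<h: w,h,a=h,w,a+90
        print(name,s[i,4],"px",ce[i].round(1),"c",np.round(np.array(c)/1000,4),"LxW",round(w,1),round(h,1),"yaw",round((a+90)%180-90,1),"z",np.percentile(q[:,2],[5,50,95]).round(4))
def box(A,x0,x1,y0,y1,z0,z1): return (A[...,0]>x0)&(A[...,0]<x1)&(A[...,1]>y0)&(A[...,1]<y1)&(A[...,2]>z0)&(A[...,2]<z1)
if __name__=="__main__":
    for n in ("top","side"):
        f=np.load(n+"0.npz");A=f["W"];p=f["p"].astype(int)
        rect(A,box(A,0.3,0.5,0.22,0.47,0.03,0.07),n+" binrim")
        rect(A,box(A,0.3,0.5,0.22,0.47,-0.0,0.07)&(p.max(-1)<120),n+" bin")
        rect(A,box(A,0.35,0.55,-0.52,-0.26,0.012,0.03),n+" trayrim")
        rect(A,box(A,0.45,0.7,0.2,0.36,0.009,0.03)&(p.max(-1)<110),n+" plate")
        bright=(p.min(-1)>90)
        rect(A,box(A,0.43,0.68,-0.19,0.02,0.012,0.032)&bright,n+" bright")
        red=(p[...,0]>2*p[...,1])&box(A,.45,.7,0,.25,.02,.25)
        rect(A,red,n+" red",5); q=A[red]; print(q.max(0),q.min(0))
        hh=box(A,0.5,0.65,0.0,0.2,0.09,.3); rect(A,hh,n+" high",5)
E
python3 meas.py
```

```text
top binrim 445 px [169.8 273.8] c [0.4069 0.3301] LxW 160.7 110.0 yaw -88.4 z [0.0317 0.0483 0.0529]
top bin 80 px [168.5 241.8] c [0.4909 0.3528] LxW 63.9 15.3 yaw 88.9 z [0.0015 0.0242 0.0293]
top bin 2359 px [173.1 271. ] c [0.4057 0.3389] LxW 178.8 128.6 yaw -88.3 z [0.0011 0.0055 0.0505]
top trayrim 416 px [415.  254.9] c [ 0.4433 -0.3717] LxW 211.6 120.0 yaw -89.7 z [0.0145 0.0222 0.0261]
top plate 835 px [188.1 207.3] c [0.5959 0.2898] LxW 149.7 51.0 yaw -18.3 z [0.0126 0.0164 0.0201]
top plate 102 px [169.1 239.5] c [0.4989 0.3454] LxW 34.4 25.8 yaw 71.2 z [0.0153 0.0247 0.0293]
top bright 126 px [325.7 195.4] c [ 0.6188 -0.1222] LxW 59.1 26.6 yaw -21.3 z [0.0195 0.023  0.0262]
top bright 17 px [339.1 193. ] c [ 0.6283 -0.164 ] LxW 12.4 12.2 yaw -0.6 z [0.0131 0.0147 0.0179]
top bright 19 px [281.7 204.1] c [0.5986 0.009 ] LxW 20.9 6.4 yaw 89.8 z [0.0166 0.0198 0.0233]
top bright 128 px [302.1 216.5] c [ 0.5574 -0.0506] LxW 58.3 25.9 yaw -15.5 z [0.0191 0.0233 0.0267]
top bright 23 px [315.3 232. ] c [ 0.5133 -0.0886] LxW 23.9 6.0 yaw 88.8 z [0.0171 0.0208 0.0233]
top bright 
[... 1700 characters left out ...]
31.0 16.9 yaw 80.6 z [0.0129 0.0199 0.0228]
side bright 181 px [330.8 223.6] c [ 0.4748 -0.1019] LxW 68.4 37.9 yaw -0.3 z [0.0137 0.0224 0.0254]
side bright 32 px [266.3 220. ] c [0.6018 0.0062] LxW 28.3 16.0 yaw -83.8 z [0.0132 0.02   0.024 ]
side bright 18 px [285.3 236.2] c [0.5293 0.0094] LxW 18.0 17.9 yaw -3.7 z [0.0124 0.0202 0.0234]
side red 59 px [236.1 219.8] c [0.5742 0.1285] LxW 28.3 12.3 yaw 58.2 z [0.1113 0.1488 0.1543]
[0.58536269 0.14072197 0.15533157] [0.56833339 0.1134967  0.1037744 ]
side high 163 px [259.1 213.8] c [0.5679 0.0593] LxW 44.4 17.3 yaw 79.7 z [0.0951 0.1157 0.1267]
side high 139 px [237.4 223.1] c [0.5726 0.1273] LxW 32.5 15.1 yaw 54.4 z [0.0948 0.1296 0.1537]
```

Bin rim centre is about (0.407, 0.331) and tray centre about (0.444, −0.370). The plate is at (0.596, 0.291) with yaw −18.4°, and the handle angle is about 1.2 rad, so the clamp is already open. I'll start with holder A at (0.629, −0.0455), with the jaws at 26°.

move_arm:
  series:
    - [[0,0,-0.94,0.49,0.71,-0.1,0.6],[0,0,-0.94,0.49,0.71,-0.1,0.6],[0,0,-0.94,0.49,0.71,-0.1,0.6],[0,0,-0.94,0.49,0.71,-0.1,0.6],[0,0,-0.94,0.49,0.71,-0.15,0.6],[0,0,-0.94,0.49,0.71,-0.15,0.6],[0,0,-0.94,0.49,0.71,-0.15,0.6],[0,0,-0.94,0.49,0.71,-0.15,0.6],[0,0,-0.94,0.49,0.71,-0.15,0.6],[0,0,-0.94,0.49,0.71,-0.15,0.6]]

```text
time_s: 2.65
tcp_pos: [0.5791, -0.1229, 0.2143]
ee_rot: [[0.003, 0.784, 0.621], [-0.006, 0.621, -0.784], [-1.0, -0.002, 0.006]]
wrist_force: [0.5, -0.7, 0.1]
gripper_width: 0.6
```

```bash
cat >> h.py <<'E'
def goto(x,y,z,yaw,mod=180,n=None,off=None):
    """print remaining move in row units from measured pose to TCP target, tool down, jaw yaw (deg)"""
    s=st();R=s["ee_rot"]
    cy=np.degrees(np.arctan2(R[1,1],R[0,1]))
    dy=(yaw-cy+mod/2)%mod-mod/2
    # target rotation
    a=np.radians(cy+dy);Y=np.array([np.cos(a),np.sin(a),0]);X=np.array([0,0,-1.]);T=np.stack([X,Y,np.cross(X,Y)],1)
    rv=np.degrees(cv2.Rodrigues(T@R.T)[0].ravel())/8
    d=(np.array([x,y,z])-s["tcp_pos"])/0.06
    print("jaw yaw",cy.round(1),"j6",s["joints"][5].round(1),"turn units",rv.round(2),"shift units",d.round(2))
    n=n or int(np.ceil(max(abs(rv).max(),abs(d).max())))
    n=max(n,1);print("n",n,"per row",(rv/n).round(3),(d/n).round(3))
E
python3 -c "
from h import *
goto(0.629,-0.0455,0.17,26.2)"
```

```text
t 2.65 tcp [ 0.5791 -0.1229  0.2143] F [ 0.5 -0.7  0.1] w 0.6
jaw yaw 38.4 j6 -145.6 turn units [ 0.04  0.01 -1.53] shift units [ 0.83  1.29 -0.74]
n 2 per row [ 0.022  0.007 -0.763] [ 0.416  0.645 -0.37 ]
```

move_arm:
  series:
    - [[0,0,-0.76,0.41,0.64,-0.3,0.6],[0.04,0,-0.76,0.41,0.64,-0.3,0.6],[0,0,0,0,0,0,0.6]]

```text
time_s: 3.02
tcp_pos: [0.6316, -0.0401, 0.1766]
ee_rot: [[0.002, 0.898, 0.44], [-0.001, 0.44, -0.898], [-1.0, 0.002, 0.002]]
wrist_force: [-0.5, -0.9, -0.3]
gripper_width: 0.599
```

```bash
python3 -c "
from h import *
goto(0.629,-0.0455,0.104,26.2)
print(r.sense()['joints'].round(1))
p,d=cap('side');crop(p,200,50,400,250,4,'s1');np.savez('s1.npz',p=p,d=d)
p,d=cap('top');crop(p,200,120,400,270,4,'t1')
"
```

```text
t 3.02 tcp [ 0.6316 -0.0401  0.1766] F [-0.5 -0.9 -0.3] w 0.599
jaw yaw 26.1 j6 -165.0 turn units [0.01 0.02 0.01] shift units [-0.04 -0.09 -1.21]
n 2 per row [0.004 0.008 0.007] [-0.022 -0.045 -0.605]
[ 1.10e+01  2.83e+01 -7.10e+00  1.00e-01 -5.44e+01 -1.65e+02]
```

View pics/s1.png

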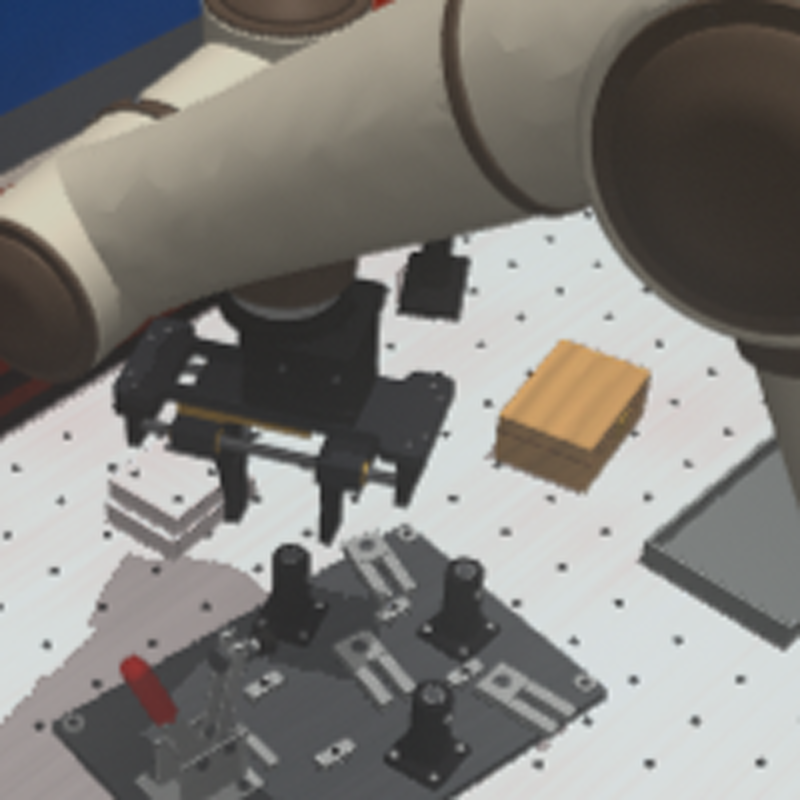

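View pics/t1.png

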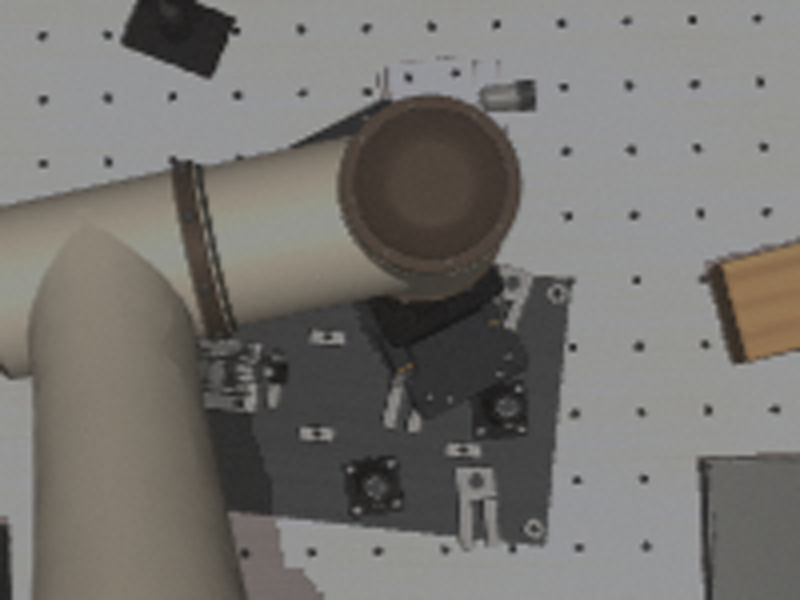

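The gripper body is 190 mm wide along the jaws, level with the TCP, and it clears everything here. I'll descend on holder A, grip it and lift.

move_arm:
  series:
    - [[0,0,0,-0.04,-0.09,-0.5,0.6],[0,0,0,0,0,-0.4,0.6],[0,0,0,0,0,-0.28,0.6],[0,0,0,0,0,0,0.6],[0,0,0,0,0,0,0],[0,0,0,0,0,0,0],[0,0,0,0,0,0,0],[0,0,0,0,0,0,0],[0,0,0,0,0,0,0],[0,0,0,0,0,0,0]]

```text
time_s: 4.38
tcp_pos: [0.6296, -0.052, 0.113]
ee_rot: [[0.016, 0.9, 0.436], [-0.001, 0.436, -0.9], [-1.0, 0.014, 0.008]]
wrist_force: [0.2, 0.3, -0.3]
gripper_width: 0.276
```

move_arm:
  series:
    - [[0,0,0,0,0,0.5,0],[0,0,0,0,0,0.9,0],[0,0,0,0,0,0.9,0],[0,0,0.5,0,0,0.5,0],[0,0,0.97,-0.19,0.36,0,0],[0,0,0.97,-0.19,0.36,0,0],[0,0,0.97,-0.19,0.36,0,0],[0,0,0.97,-0.19,0.36,0,0],[0,0,0.97,-0.19,0.36,0,0],[0,0,0.97,-0.19,0.36,0,0],[0,0,0.97,-0.19,0.36,0,0],[0,0,0.97,-0.19,0.36,0,0],[0,0,0.97,-0.19,0.36,0,0],[0,0,0.97,-0.19,0.36,0,0],[0,0,0.97,-0.19,0.36,0,0],[0,0,0.97,-0.19,0.36,0,0],[0,0,0.97,-0.19,0.36,0,0],[0,0,0.97,-0.19,0.36,0,0],[0,0,0.97,-0.19,0.36,0,0],[0,0,0.97,-0.19,0.36,0,0]]

```text
time_s: 6.88
tcp_pos: [0.433, 0.3004, 0.2789]
ee_rot: [[-0.009, -0.927, 0.374], [-0.003, 0.375, 0.927], [-1.0, 0.007, -0.006]]
wrist_force: [-0.5, -0.5, -1.7]
gripper_width: 0.278
```

```bash
python3 -c "
from h import *
goto(0.4057,0.379,0.17,181.6)
p,d=cap('side');cv2.imwrite('pics/s2.png',p[:,:,::-1])
"
```

```text
t 6.88 tcp [0.433  0.3004 0.2789] F [-0.5 -0.5 -1.7] w 0.278
jaw yaw 158.0 j6 -74.1 turn units [ 0.04 -0.06  2.95] shift units [-0.46  1.31 -1.81]
n 3 per row [ 0.012 -0.019  0.983] [-0.152  0.437 -0.605]
```

View pics/s2.png

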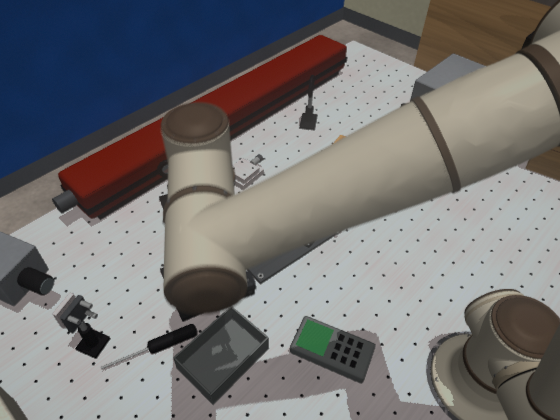

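The holder is still held: width 0.278, wrist force z −1.7 N. The arm hides it in the side view, but its shadow falls in the bin. I'll go in and release.

move_arm:
  series:
    - [[0,0,0.98,-0.15,0.44,-0.3,0],[0,0,0.98,-0.15,0.44,-0.5,0],[0,-0.05,0.98,-0.15,0.42,-0.5,0],[0,0,0,0,0,-0.3,0],[0,0,0,0,0,0,0]]

```text
time_s: 7.55
tcp_pos: [0.4035, 0.3821, 0.1798]
ee_rot: [[-0.001, -0.999, -0.043], [-0.005, -0.043, 0.999], [-1.0, 0.002, -0.005]]
wrist_force: [-0.3, 0.6, -1.3]
gripper_width: 0.281
```

```bash
python3 -c "
from h import *
goto(0.4057,0.379,0.108,181.6)
"
```

```text
t 7.55 tcp [0.4035 0.3821 0.1798] F [-0.3  0.6 -1.3] w 0.281
jaw yaw -177.5 j6 -57.8 turn units [ 0.04 -0.01 -0.11] shift units [ 0.04 -0.05 -1.2 ]
n 2 per row [ 0.018 -0.005 -0.055] [ 0.018 -0.026 -0.599]
```

move_arm:
  series:
    - [[0.04,0,-0.11,0.04,-0.05,-0.5,0],[0,0,0,0,0,-0.4,0],[0,0,0,0,0,-0.25,0],[0,0,0,0,0,0,0],[0,0,0,0,0,0,0]]

```text
time_s: 8.18
tcp_pos: [0.4086, 0.3803, 0.1141]
ee_rot: [[0.004, -1.0, -0.025], [0.008, -0.025, 1.0], [-1.0, -0.005, 0.008]]
wrist_force: [0.7, 0.3, -1.7]
gripper_width: 0.278
```

move_arm:
  series:
    - [[0,0,0,0,0,-0.13,0],[0,0,0,0,0,0,0],[0,0,0,0,0,0,0.55],[0,0,0,0,0,0,0.55],[0,0,0,0,0,0,0.55],[0,0,0,0,0,0.6,0.55],[0,0,0,0,0,0.9,0.55],[0,0,0,0,0,0.9,0.55]]

```text
time_s: 9.18
tcp_pos: [0.4079, 0.3794, 0.2516]
ee_rot: [[0.001, -1.0, -0.026], [0.002, -0.026, 1.0], [-1.0, -0.001, 0.002]]
wrist_force: [-0.5, 0.7, -0.3]
gripper_width: 0.551
```

```bash
python3 -c "
from h import *
goto(0.541,-0.1143,0.25,183.3)
print(proj('top',[[.63,-.05,.07]]))
p,d=cap('side');cv2.imwrite('pics/s3.png',p[:,:,::-1]);np.savez('s3.npz',W=cloud('side',d),p=p)
p,d=cap('top');crop(p,120,150,380,310,3,'t3')
"
```

```text
t 9.18 tcp [0.4079 0.3794 0.2516] F [-0.5  0.7 -0.3] w 0.551
jaw yaw -178.5 j6 -58.1 turn units [-0.02  0.01  0.23] shift units [ 2.22 -8.23 -0.03]
n 9 per row [-0.002  0.001  0.025] [ 0.247 -0.914 -0.003]
[[301.83977362 191.10135437]]
```

View pics/s3.png

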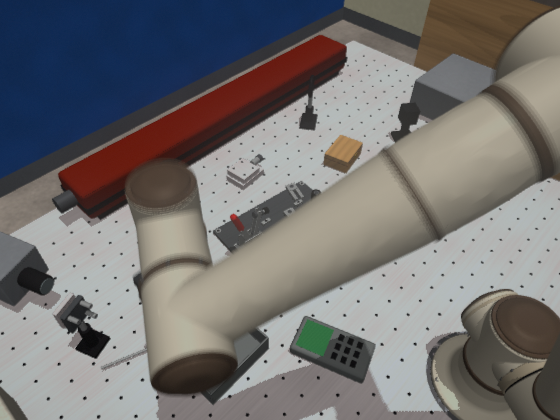

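View pics/t3.png

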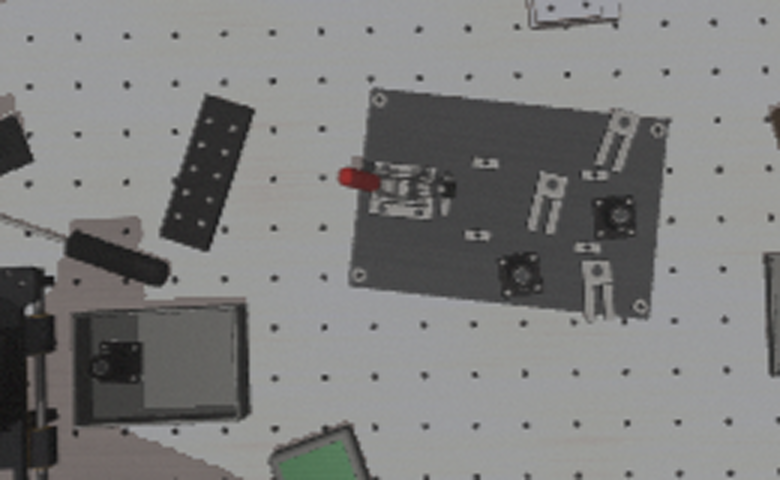

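The first holder stands in the bin at zoom pixel (118,362), and nothing else has moved. Next is holder C at (0.486, −0.020).

move_arm:
  series:
    - [[0,0,0.1,0.16,-0.83,0,0.55],[0,0,0.1,0.16,-0.83,0,0.55],[0,0,0.1,0.16,-0.83,0,0.55],[0,0,0.1,0.16,-0.83,0,0.55],[0,0,0.1,0.16,-0.83,0,0.55],[0,0,0.1,0.16,-0.83,-0.2,0.55],[0,0,0.1,0.16,-0.83,-0.4,0.55],[0,0,0.1,0.16,-0.6,-0.5,0.55],[0,0,0,0,0,-0.2,0.55]]

```text
time_s: 10.4
tcp_pos: [0.4874, -0.0132, 0.1792]
ee_rot: [[0.018, -0.989, -0.145], [0.022, -0.145, 0.989], [-1.0, -0.021, 0.019]]
wrist_force: [-0.8, 0.2, 0.7]
gripper_width: 0.552
```

```bash
python3 -c "
from h import *
goto(0.4863,-0.020,0.104,187.9)
"
```

```text
t 10.4 tcp [ 0.4874 -0.0132  0.1792] F [-0.8  0.2  0.7] w 0.552
jaw yaw -171.7 j6 -7.9 turn units [-0.16  0.13 -0.05] shift units [-0.02 -0.11 -1.25]
n 2 per row [-0.078  0.063 -0.027] [-0.009 -0.056 -0.626]
```

move_arm:
  series:
    - [[-0.16,0.13,-0.05,-0.02,-0.11,-0.5,0.55],[0,0,0,0,0,-0.45,0.55],[0,0,0,0,0,-0.3,0.55],[0,0,0,0,0,0,0.55],[0,0,0,0,0,0,0.55]]

```text
time_s: 11.02
tcp_pos: [0.4872, -0.0178, 0.1028]
ee_rot: [[0.003, -0.99, -0.14], [-0.001, -0.14, 0.99], [-1.0, -0.002, -0.001]]
wrist_force: [0.0, -0.3, 0.8]
gripper_width: 0.55
```

```bash
python3 -c "
from h import *
goto(0.4863,-0.020,0.106,187.9)
"
```

```text
t 11.03 tcp [ 0.4872 -0.0178  0.1028] F [ 0.  -0.3  0.8] w 0.55
jaw yaw -171.9 j6 -9.1 turn units [ 0.01  0.02 -0.02] shift units [-0.01 -0.04  0.05]
n 1 per row [ 0.005  0.018 -0.02 ] [-0.014 -0.037  0.053]
```

move_arm:
  series:
    - [[0,0,0,0,-0.04,0,0],[0,0,0,0,0,0,0],[0,0,0,0,0,0,0],[0,0,0,0,0,0,0],[0,0,0,0,0,0,0],[0,0,0,0,0,0.5,0],[0,0,0,0,0,0.8,0],[0,0,0,0,0.3,0.7,0],[0,0,-0.1,-0.18,0.75,0,0],[0,0,-0.1,-0.18,0.75,0,0],[0,0,-0.1,-0.18,0.75,0,0],[0,0,-0.1,-0.18,0.75,0,0],[0,0,-0.1,-0.18,0.75,0,0],[0,0,-0.1,-0.18,0.75,0,0],[0,0,-0.1,-0.18,0.75,0,0],[0,0,-0.1,0,0.2,-0.4,0],[0,0,0,0,0,0,0]]

```text
time_s: 13.15
tcp_pos: [0.4061, 0.3349, 0.2025]
ee_rot: [[0.003, -1.0, -0.022], [0.001, -0.022, 1.0], [-1.0, -0.003, 0.001]]
wrist_force: [0.9, -1.1, -0.6]
gripper_width: 0.277
```

```bash
python3 -c "
from h import *
goto(0.407,0.330,0.096,181.6)
"
```

```text
t 13.15 tcp [0.4061 0.3349 0.2025] F [ 0.9 -1.1 -0.6] w 0.277
jaw yaw -178.7 j6 -56.1 turn units [-0.01  0.02  0.04] shift units [ 0.01 -0.08 -1.78]
n 2 per row [-0.004  0.012  0.02 ] [ 0.007 -0.041 -0.888]
```

move_arm:
  series:
    - [[0,0,0.04,0,-0.08,-0.7,0],[0,0,0,0,0,-0.6,0],[0,0,0,0,0,-0.3,0],[0,0,0,0,0,-0.1,0],[0,0,0,0,0,0,0]]

```text
time_s: 13.78
tcp_pos: [0.4087, 0.3287, 0.1026]
ee_rot: [[0.009, -1.0, -0.028], [0.006, -0.028, 1.0], [-1.0, -0.009, 0.006]]
wrist_force: [0.4, 0.7, -0.5]
gripper_width: 0.277
```

move_arm:
  series:
    - [[0,0,0,0,0,-0.1,0],[0,0,0,0,0,0,0],[0,0,0,0,0,0,0.55],[0,0,0,0,0,0,0.55],[0,0,0,0,0,0,0.55],[0,0,0,0,0,0.6,0.55],[0,0,0,0,0,0.9,0.55],[0,0,0,0,0,0.9,0.55],[0,0,0.03,0.25,-0.82,0.1,0.55],[0,0,0.03,0.25,-0.82,0,0.55],[0,0,0.03,0.25,-0.82,0,0.55],[0,0,0.03,0.25,-0.82,0,0.55],[0,0,0.03,0.25,-0.82,0,0.55],[0,0,0.03,0.25,-0.82,0,0.55],[0,0,0.03,0.25,-0.82,0,0.55],[0,0,0.03,0.25,-0.82,-0.3,0.55],[0,0,0.03,0.2,-0.6,-0.5,0.55],[0,0,0,0,0,0,0.55]]

```text
time_s: 16.02
tcp_pos: [0.5442, -0.1128, 0.2084]
ee_rot: [[0.022, -0.997, -0.073], [0.014, -0.073, 0.997], [-1.0, -0.023, 0.013]]
wrist_force: [0.3, 1.2, 0.2]
gripper_width: 0.548
```

```bash
python3 -c "
from h import *
goto(0.541,-0.1143,0.104,183.3)
p,d=cap('side');crop(p,140,160,340,400,3,'s4')
"
```

```text
t 16.02 tcp [ 0.5442 -0.1128  0.2084] F [0.3 1.2 0.2] w 0.548
jaw yaw -175.8 j6 0.0 turn units [-0.1   0.16 -0.11] shift units [-0.05 -0.03 -1.74]
n 2 per row [-0.05   0.079 -0.055] [-0.026 -0.013 -0.87 ]
```

View pics/s4.png

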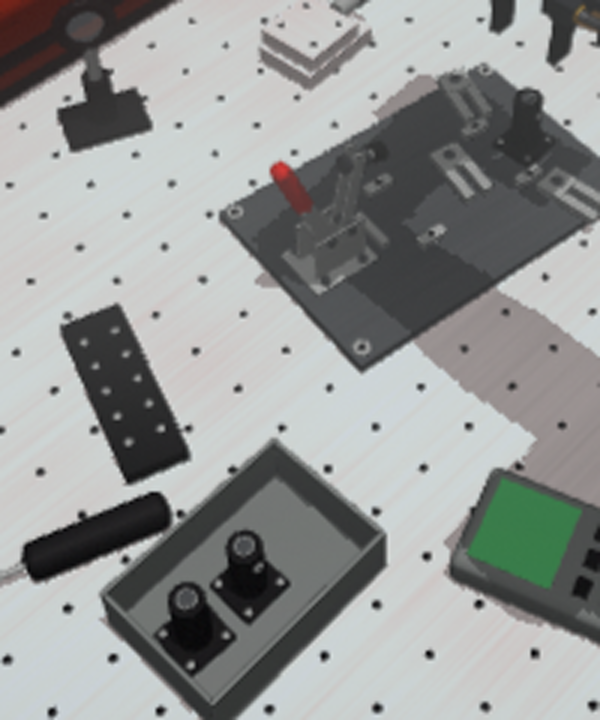

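Two holders now stand in the bin, at zoom pixels (245,570) and (190,620). Holder B is still at (525,130). I'll descend on it.

move_arm:
  series:
    - [[-0.1,0.16,-0.11,-0.05,-0.03,-0.7,0.55],[0,0,0,0,0,-0.6,0.55],[0,0,0,0,0,-0.4,0.55],[0,0,0,0,0,0,0.55],[0,0,0,0,0,0,0.55]]

```text
time_s: 16.7
tcp_pos: [0.5455, -0.1093, 0.113]
ee_rot: [[0.017, -0.998, -0.067], [-0.001, -0.067, 0.998], [-1.0, -0.017, -0.002]]
wrist_force: [-0.3, 0.4, 0.8]
gripper_width: 0.555
```

```bash
python3 -c "
from h import *
goto(0.541,-0.1143,0.104,183.3)
"
```

```text
t 16.7 tcp [ 0.5455 -0.1093  0.113 ] F [-0.3  0.4  0.8] w 0.555
jaw yaw -176.2 j6 -1.8 turn units [ 0.01  0.12 -0.06] shift units [-0.08 -0.08 -0.15]
n 1 per row [ 0.007  0.12  -0.064] [-0.076 -0.083 -0.149]
```

move_arm:
  series:
    - [[0,0.1,0,-0.08,-0.08,-0.13,0.55],[0,0,0,0,0,0,0.55],[0,0,0,0,0,0,0],[0,0,0,0,0,0,0],[0,0,0,0,0,0,0],[0,0,0,0,0,0,0],[0,0,0,0,0,0,0]]

```text
time_s: 17.58
tcp_pos: [0.5422, -0.1141, 0.1082]
ee_rot: [[0.009, -0.998, -0.067], [-0.001, -0.067, 0.998], [-1.0, -0.009, -0.001]]
wrist_force: [0.9, 0.3, 0.8]
gripper_width: 0.282
```

move_arm:
  series:
    - [[0,0,0,0,0,0.5,0],[0,0,0,0,0,0.8,0],[0,0,0,0,0,0.9,0],[0,0,0,-0.2,0.3,0.3,0],[0,0,-0.04,-0.28,0.8,0,0],[0,0,-0.04,-0.28,0.8,0,0],[0,0,-0.04,-0.28,0.8,0,0],[0,0,-0.04,-0.28,0.8,0,0],[0,0,-0.04,-0.28,0.8,0,0],[0,0,-0.04,-0.28,0.8,0,0],[0,0,-0.04,-0.28,0.8,0,0],[0,0,0,-0.08,0.6,-0.3,0],[0,0,0,0,0.1,-0.6,0],[0,0,0,0,0,0,0]]

```text
time_s: 19.32
tcp_pos: [0.3967, 0.2927, 0.204]
ee_rot: [[-0.0, -1.0, -0.024], [0.001, -0.024, 1.0], [-1.0, 0.0, 0.001]]
wrist_force: [-0.2, -0.2, -0.8]
gripper_width: 0.279
```

```bash
python3 -c "
from h import *
goto(0.4083,0.2825,0.101,181.6)
"
```

```text
t 19.32 tcp [0.3967 0.2927 0.204 ] F [-0.2 -0.2 -0.8] w 0.279
jaw yaw -178.6 j6 -53.9 turn units [-0.01 -0.    0.03] shift units [ 0.19 -0.17 -1.72]
n 2 per row [-0.004 -0.     0.015] [ 0.097 -0.085 -0.858]
```

move_arm:
  series:
    - [[0,0,0,0.19,-0.17,-0.4,0],[0,0,0,0,0,-0.6,0],[0,0,0,0,0,-0.4,0],[0,0,0,0,0,-0.2,0],[0,0,0,0,0,0,0]]

```text
time_s: 19.95
tcp_pos: [0.412, 0.2829, 0.1123]
ee_rot: [[0.008, -1.0, -0.024], [0.008, -0.024, 1.0], [-1.0, -0.008, 0.008]]
wrist_force: [0.2, -0.1, -1.6]
gripper_width: 0.284
```

move_arm:
  series:
    - [[0,0,0,0,0,-0.16,0],[0,0,0,0,0,0,0],[0,0,0,0,0,0,0.55],[0,0,0,0,0,0,0.55],[0,0,0,0,0,0,0.55],[0,0,0,0,0,0.6,0.55],[0,0,0,0,0,0.9,0.55],[0,0,0,0,0,0.9,0.55]]

```text
time_s: 20.95
tcp_pos: [0.4118, 0.2826, 0.2495]
ee_rot: [[0.006, -1.0, -0.024], [0.005, -0.024, 1.0], [-1.0, -0.006, 0.005]]
wrist_force: [1.2, 1.3, -0.1]
gripper_width: 0.549
```

```bash
cat > forks.py <<'E'
from meas import *
p,d=cap("top");A=cloud("top",d);p=p.astype(int)
rect(A,box(A,0.40,0.72,-0.22,0.03,0.012,0.032)&(p.min(-1)>75),"top",40)
crop(p.astype(np.uint8),120,150,380,310,3,"tf%d"%int(r.sense()["time_s"]*10))
rect(A,box(A,0.45,0.7,0.2,0.36,0.009,0.03)&(p.max(-1)<110),"top plate",300)
print(int(r.sense()["time_s"]*10))
E
python3 forks.py
```

```text
top 162 px [325.8 195.9] c [ 0.6181 -0.1232] LxW 59.3 30.8 yaw -21.2 z [0.0134 0.0229 0.0269]
top 161 px [302.3 216.9] c [ 0.5575 -0.0519] LxW 59.1 29.9 yaw -15.1 z [0.0133 0.0226 0.0263]
top 170 px [319.3 246. ] c [ 0.4707 -0.1018] LxW 57.4 33.7 yaw 2.5 z [0.0138 0.0227 0.0261]
top plate 841 px [188.1 207.4] c [0.596 0.29 ] LxW 149.7 51.4 yaw -18.5 z [0.0123 0.0163 0.0201]
210
```

View pics/tf210.png

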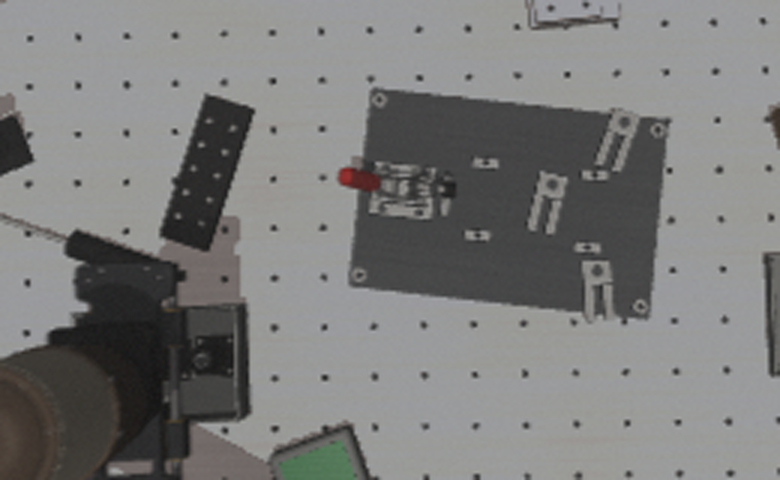

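All three holders are in the bin, with the third at zoom pixel (205,355). The bed now holds only the three forks, none of them moved. For the middle fork F2, a jaw set across its width would bring the gripper body against the raised clamp foot, so I'll grip that one end to end, last. F1 at (0.618, −0.1205) comes first.

move_arm:
  series:
    - [[0,0,0.93,0.4,-0.75,0.1,0.55],[0,0,0.93,0.4,-0.75,0.1,0.55],[0,0,0.93,0.4,-0.75,0,0.55],[0,0,0.93,0.4,-0.75,0,0.55],[0,0,0.93,0.4,-0.75,0,0.55],[0,0,0.93,0.4,-0.75,0,0.55],[0,0,0.93,0.4,-0.75,0,0.55],[0,0,0.93,0.4,-0.75,-0.3,0.55],[0,0,0.9,0.35,-0.6,-0.6,0.55],[0,0,0,0,0,-0.6,0.55],[0,0,0,0,0,0,0.55]]

```text
time_s: 22.38
tcp_pos: [0.6336, -0.1238, 0.1811]
ee_rot: [[-0.004, -0.33, -0.944], [0.035, -0.944, 0.329], [-0.999, -0.031, 0.015]]
wrist_force: [0.3, 0.1, 0.4]
gripper_width: 0.55
```

```bash
python3 -c "
from h import *
goto(0.6255,-0.1235,0.085,248.7)
"
```

```text
t 22.38 tcp [ 0.6336 -0.1238  0.1811] F [0.3 0.1 0.4] w 0.55
jaw yaw -109.3 j6 69.5 turn units [-0.25 -0.03 -0.26] shift units [-0.13  0.   -1.6 ]
n 2 per row [-0.125 -0.013 -0.128] [-0.067  0.002 -0.8  ]
```

move_arm:
  series:
    - [[-0.25,0,-0.26,-0.13,0,-0.5,0.55],[0,0,0,0,0,-0.5,0.55],[0,0,0,0,0,-0.3,0.55],[0,0,0,0,0,0,0.55],[0,0,0,0,0,0,0.55]]

```text
time_s: 23.0
tcp_pos: [0.6306, -0.1225, 0.1101]
ee_rot: [[0.012, -0.361, -0.933], [-0.003, -0.933, 0.361], [-1.0, -0.001, -0.012]]
wrist_force: [-0.4, -0.8, 0.3]
gripper_width: 0.55
```

```bash
python3 -c "
from h import *
goto(0.6255,-0.1235,0.085,248.7)
p,d=cap('side');crop(p,240,120,400,240,5,'s5')
"
```

```text
t 23.0 tcp [ 0.6306 -0.1225  0.1101] F [-0.4 -0.8  0.3] w 0.55
jaw yaw -111.1 j6 65.2 turn units [ 0.02  0.09 -0.02] shift units [-0.09 -0.02 -0.42]
n 1 per row [ 0.023  0.085 -0.021] [-0.086 -0.017 -0.419]
```

View pics/s5.png

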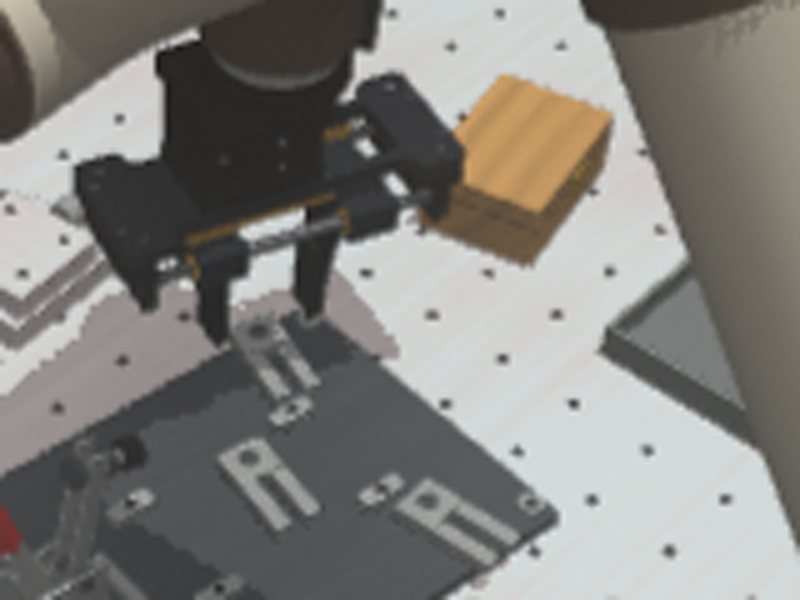

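The fingers straddle the closed end of F1 and the case is clear. I'll finish the descent in small steps.

move_arm:
  series:
    - [[0,0.08,0,-0.1,-0.02,-0.2,0.55],[0,0,0,0,0,-0.15,0.55],[0,0,0,0,0,0,0.55],[0,0,0,0,0,0,0.55]]

```text
time_s: 23.55
tcp_pos: [0.6247, -0.1239, 0.0892]
ee_rot: [[0.003, -0.361, -0.933], [-0.003, -0.933, 0.361], [-1.0, 0.002, -0.003]]
wrist_force: [-0.2, 0.6, -0.6]
gripper_width: 0.549
```

```bash
python3 -c "
from h import *
goto(0.6255,-0.1235,0.085,248.7)
"
```

```text
t 23.55 tcp [ 0.6247 -0.1239  0.0892] F [-0.2  0.6 -0.6] w 0.549
jaw yaw -111.2 j6 65.3 turn units [ 0.02  0.02 -0.02] shift units [ 0.01  0.01 -0.07]
n 1 per row [ 0.022  0.018 -0.019] [ 0.013  0.006 -0.071]
```

move_arm:
  series:
    - [[0,0,0,0,0,-0.07,0.55],[0,0,0,0,0,0,0.55],[0,0,0,0,0,0,0],[0,0,0,0,0,0,0],[0,0,0,0,0,0,0],[0,0,0,0,0,0,0],[0,0,0,0,0,0,0]]

```text
time_s: 24.42
tcp_pos: [0.6251, -0.1239, 0.0852]
ee_rot: [[0.004, -0.361, -0.933], [-0.003, -0.933, 0.361], [-1.0, 0.002, -0.004]]
wrist_force: [0.2, 0.7, 0.7]
gripper_width: 0.317
```

Gripped: width 0.317 is 27.6 mm. I'll carry it to the tray's far end.

move_arm:
  series:
    - [[0,0,0,0,0,0.5,0],[0,0,0,0,0,0.7,0],[0,0,0.4,-0.3,-0.5,0.3,0],[0,0,0.44,-0.48,-0.85,0,0],[0,0,0.44,-0.48,-0.85,0,0],[0,0,0.44,-0.48,-0.85,0,0],[0,0,0.44,-0.48,-0.85,0,0],[0,0,0.44,-0.48,-0.85,0,0],[0,0,0,-0.15,-0.3,0,0],[0,0,0,0,0,0,0]]

```text
time_s: 25.68
tcp_pos: [0.4465, -0.4339, 0.176]
ee_rot: [[0.003, 0.008, -1.0], [-0.002, -1.0, -0.008], [-1.0, 0.002, -0.003]]
wrist_force: [0.7, 0.6, -1.2]
gripper_width: 0.316
```

```bash
python3 -c "
from h import *
goto(0.452,-0.432,0.078,270)
"
```

```text
t 25.68 tcp [ 0.4465 -0.4339  0.176 ] F [ 0.7  0.6 -1.2] w 0.316
jaw yaw -89.5 j6 119.7 turn units [ 0.02  0.02 -0.06] shift units [ 0.09  0.03 -1.63]
n 2 per row [ 0.008  0.011 -0.029] [ 0.046  0.016 -0.817]
```

move_arm:
  series:
    - [[0,0,0,0.09,0.03,-0.5,0],[0,0,0,0,0,-0.5,0],[0,0,0,0,0,-0.4,0],[0,0,0,0,0,-0.1,0],[0,0,0,0,0,0,0]]

```text
time_s: 26.3
tcp_pos: [0.4545, -0.4287, 0.0848]
ee_rot: [[0.005, 0.012, -1.0], [-0.003, -1.0, -0.012], [-1.0, 0.003, -0.005]]
wrist_force: [0.6, 0.6, -1.2]
gripper_width: 0.318
```

move_arm:
  series:
    - [[0,0,0,0,0,-0.1,0],[0,0,0,0,0,0,0],[0,0,0,0,0,0,0.45],[0,0,0,0,0,0,0.45],[0,0,0,0,0,0.5,0.45],[0,0,0,0,0,0.8,0.5],[0,0,0,0,0,0.4,0.55],[0,0,0,0.05,0.8,0,0.55],[0,0,0,0.05,0.9,0,0.55],[0,0,0,0.05,0.9,0,0.55],[0,0,0.1,0.05,0.9,0,0.55],[0,0,0.1,0.05,0.9,0,0.55],[0,0,0.1,0.05,0.8,-0.2,0.55],[0,0,0,0,0.15,-0.3,0.55],[0,0,0,0,0,0,0.55]]

```text
time_s: 28.18
tcp_pos: [0.4758, -0.1008, 0.1628]
ee_rot: [[0.026, 0.055, -0.998], [-0.009, -0.998, -0.055], [-1.0, 0.011, -0.026]]
wrist_force: [0.5, 0.0, 0.0]
gripper_width: 0.549
```

```bash
python3 -c "
from h import *
goto(0.4712,-0.098,0.085,272.3)
p,d=cap('side');crop(p,240,120,440,270,4,'s6')
"
```

```text
t 28.18 tcp [ 0.4758 -0.1008  0.1628] F [0.5 0.  0. ] w 0.549
jaw yaw -86.9 j6 84.7 turn units [ 0.07  0.19 -0.1 ] shift units [-0.08  0.05 -1.3 ]
n 2 per row [ 0.034  0.094 -0.052] [-0.038  0.023 -0.649]
```

View pics/s6.png

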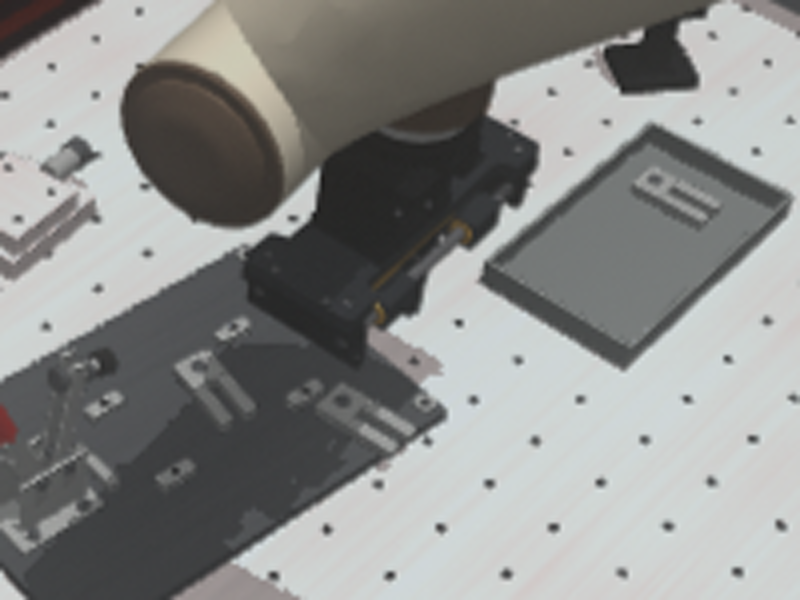

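F1 lies flat in the tray at zoom pixel (675,195), and F3 hasn't moved. I'll descend on F3.

move_arm:
  series:
    - [[0.07,0.19,-0.1,-0.08,0.05,-0.4,0.55],[0,0,0,0,0,-0.4,0.55],[0,0,0,0,0,-0.25,0.55],[0,0,0,0,0,0,0.55],[0,0,0,0,0,0,0.55]]

```text
time_s: 28.85
tcp_pos: [0.472, -0.1014, 0.0988]
ee_rot: [[0.002, 0.032, -0.999], [0.002, -0.999, -0.032], [-1.0, -0.001, -0.002]]
wrist_force: [0.7, -0.6, -0.3]
gripper_width: 0.55
```

```bash
python3 -c "
from h import *
goto(0.4712,-0.098,0.085,272.3)
"
```

```text
t 28.85 tcp [ 0.472  -0.1014  0.0988] F [ 0.7 -0.6 -0.3] w 0.55
jaw yaw -88.2 j6 84.8 turn units [-0.01  0.02  0.06] shift units [-0.01  0.06 -0.23]
n 1 per row [-0.011  0.015  0.06 ] [-0.013  0.056 -0.23 ]
```

move_arm:
  series:
    - [[0,0,0,0,0.05,-0.14,0.55],[0,0,0,0,0,-0.08,0.55],[0,0,0,0,0,0,0.55],[0,0,0,0,0,0,0.55]]

```text
time_s: 29.35
tcp_pos: [0.4727, -0.0983, 0.0858]
ee_rot: [[0.005, 0.031, -0.999], [0.002, -1.0, -0.031], [-1.0, -0.002, -0.005]]
wrist_force: [0.5, 0.3, 0.4]
gripper_width: 0.553
```

move_arm:
  series:
    - [[0,0,0,0,0,0,0],[0,0,0,0,0,0,0],[0,0,0,0,0,0,0],[0,0,0,0,0,0,0],[0,0,0,0,0,0,0],[0,0,0,0,0,0.5,0],[0,0,0,0,0,0.6,0],[0,0,0,-0.1,-0.5,0.3,0],[0,0,0,-0.1,-0.8,0,0],[0,0,0,-0.1,-0.8,0,0],[0,0,0,-0.1,-0.8,0,0],[0,0,0,-0.1,-0.8,0,0],[0,0,0,0,-0.7,0,0],[0,0,0,0,-0.2,0,0],[0,0,0,0,0,0,0]]

```text
time_s: 31.22
tcp_pos: [0.4392, -0.3814, 0.171]
ee_rot: [[0.002, 0.033, -0.999], [0.003, -0.999, -0.033], [-1.0, -0.003, -0.002]]
wrist_force: [-0.1, 1.2, -0.5]
gripper_width: 0.315
```

```bash
python3 -c "
from h import *
goto(0.4436,-0.375,0.079,270.4)
"
```

```text
t 31.23 tcp [ 0.4392 -0.3814  0.171 ] F [-0.1  1.2 -0.5] w 0.315
jaw yaw -88.1 j6 117.2 turn units [-0.02  0.02 -0.19] shift units [ 0.07  0.11 -1.53]
n 2 per row [-0.012  0.008 -0.094] [ 0.037  0.053 -0.767]
```

move_arm:
  series:
    - [[0,0,-0.19,0.07,0.11,-0.5,0],[0,0,0,0,0,-0.5,0],[0,0,0,0,0,-0.4,0],[0,0,0,0,0,-0.1,0],[0,0,0,0,0,0,0]]

```text
time_s: 31.85
tcp_pos: [0.4444, -0.3689, 0.0802]
ee_rot: [[0.003, 0.012, -1.0], [0.004, -1.0, -0.012], [-1.0, -0.004, -0.003]]
wrist_force: [0.0, 0.2, -1.4]
gripper_width: 0.311
```

move_arm:
  series:
    - [[0,0,0,0,0,0,0.45],[0,0,0,0,0,0,0.45],[0,0,0,0,0,0.5,0.45],[0,0,0,0,0,0.8,0.45],[0,0,-0.5,0,0,0.6,0.5],[0,0,-0.94,0.135,0.38,0,0.86],[0,0,-0.94,0.135,0.38,0,0.86],[0,0,-0.94,0.135,0.38,0,0.86],[0,0,-0.94,0.135,0.38,0,0.86],[0,0,-0.94,0.135,0.38,0,0.86],[0,0,-0.94,0.135,0.38,0,0.86],[0,0,-0.94,0.135,0.38,0,0.86],[0,0,-0.94,0.135,0.38,0,0.86],[0,0,-0.94,0.135,0.38,0,0.86],[0,0,-0.94,0.135,0.38,0,0.86],[0,0,-0.94,0.135,0.38,0,0.86],[0,0,-0.94,0.135,0.38,0,0.86],[0,0,0,0,0,0,0.86]]

```text
time_s: 34.1
tcp_pos: [0.5479, -0.0893, 0.2173]
ee_rot: [[0.014, -0.993, 0.119], [-0.029, 0.119, 0.993], [-0.999, -0.017, -0.027]]
wrist_force: [0.5, -0.1, 0.4]
gripper_width: 0.858
```

```bash
python3 -c "
from h import *
goto(0.5575,-0.049,0.085,164.8)
p,d=cap('side');crop(p,190,90,440,270,3,'s7');W=cloud('side',d)
p=p.astype(int)
from meas import *
rect(W,box(W,0.5,0.65,-0.2,0.1,0.019,0.028)&(p.min(-1)>75),'side',40)
"
```

```text
t 34.1 tcp [ 0.5479 -0.0893  0.2173] F [ 0.5 -0.1  0.4] w 0.858
jaw yaw 173.2 j6 -16.4 turn units [ 0.22  0.08 -1.05] shift units [ 0.16  0.67 -2.21]
n 3 per row [ 0.072  0.028 -0.349] [ 0.054  0.224 -0.735]
side 152 px [293.  216.2] c [ 0.5582 -0.049 ] LxW 61.7 29.9 yaw -14.1 z [0.02   0.0226 0.0255]
```

View pics/s7.png

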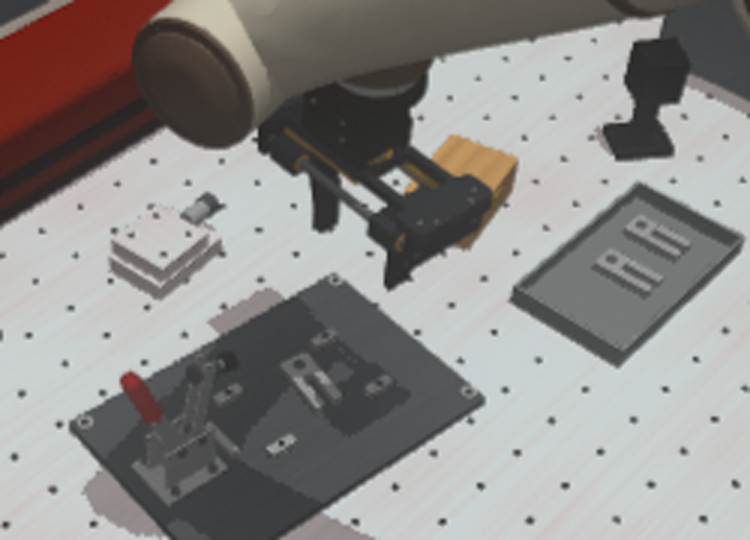

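Both forks are in the tray, and F2 is at (0.558, −0.049), unmoved. I'll approach it end to end.

move_arm:
  series:
    - [[0.1,0.04,-0.5,0.09,0.33,-0.3,0.86],[0.1,0.04,-0.5,0.08,0.33,-0.5,0.86],[0,0,0,0,0,-0.5,0.86],[0,0,0,0,0,-0.2,0.86],[0,0,0,0,0,0,0.86],[0,0,0,0,0,0,0.86]]

```text
time_s: 34.9
tcp_pos: [0.5584, -0.0535, 0.1295]
ee_rot: [[0.008, -0.966, 0.259], [-0.001, 0.259, 0.966], [-1.0, -0.008, 0.001]]
wrist_force: [-0.7, -0.8, -0.2]
gripper_width: 0.857
```

```bash
python3 -c "
from h import *
goto(0.558,-0.049,0.085,165)
"
```

```text
t 34.9 tcp [ 0.5584 -0.0535  0.1295] F [-0.7 -0.8 -0.2] w 0.857
jaw yaw 165.0 j6 -26.3 turn units [0.01 0.06 0.  ] shift units [-0.01  0.07 -0.74]
n 1 per row [0.01  0.058 0.002] [-0.007  0.074 -0.742]
```

move_arm:
  series:
    - [[0,0.05,0,0,0.07,-0.35,0.86],[0,0,0,0,0,-0.25,0.86],[0,0,0,0,0,-0.1,0.86],[0,0,0,0,0,0,0.86],[0,0,0,0,0,0,0.86]]

```text
time_s: 35.52
tcp_pos: [0.561, -0.0498, 0.0908]
ee_rot: [[0.01, -0.966, 0.259], [-0.0, 0.259, 0.966], [-1.0, -0.01, 0.002]]
wrist_force: [0.2, 0.4, 0.0]
gripper_width: 0.86
```

```bash
python3 -c "
from h import *
goto(0.558,-0.049,0.085,165)
p,d=cap('side');crop(p,230,140,360,260,5,'s8')
"
```

```text
t 35.52 tcp [ 0.561  -0.0498  0.0908] F [0.2 0.4 0. ] w 0.86
jaw yaw 165.0 j6 -26.6 turn units [ 0.    0.07 -0.  ] shift units [-0.05  0.01 -0.1 ]
n 1 per row [ 0.003  0.073 -0.002] [-0.05   0.014 -0.096]
```

View pics/s8.png

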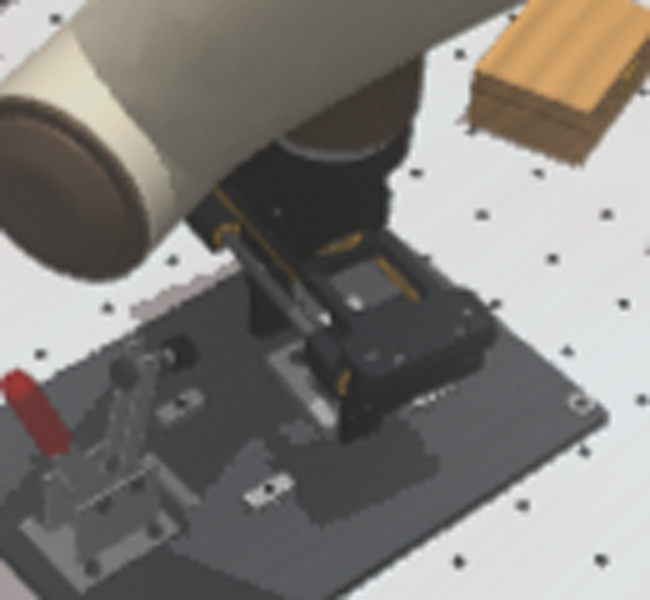

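move_arm:
  series:
    - [[0,0.07,0,-0.05,0.01,-0.1,0.86],[0,0,0,0,0,0,0.86],[0,0,0,0,0,0,0],[0,0,0,0,0,0,0],[0,0,0,0,0,0,0],[0,0,0,0,0,0,0],[0,0,0,0,0,0,0],[0,0,0,0,0,0,0]]

```text
time_s: 36.58
tcp_pos: [0.5582, -0.0491, 0.0851]
ee_rot: [[0.001, -0.966, 0.258], [-0.0, 0.258, 0.966], [-1.0, -0.001, 0.0]]
wrist_force: [1.3, -0.5, 0.2]
gripper_width: 0.679
```

move_arm:
  series:
    - [[0,0,0,0,0,0.4,0],[0,0,0,0,0,0.7,0],[0,0,0,0,0,0.5,0],[0,0,0.3,-0.3,-0.7,0,0],[0,0,0.4,-0.36,-0.8,0,0],[0,0,0.4,-0.36,-0.8,0,0],[0,0,0.4,-0.36,-0.8,0,0],[0,0,0.3,-0.36,-0.8,0,0],[0,0,0,-0.1,-0.3,0,0],[0,0,0,0,0,0,0]]

```text
time_s: 37.83
tcp_pos: [0.4415, -0.3071, 0.1825]
ee_rot: [[-0.002, -1.0, 0.0], [0.0, 0.0, 1.0], [-1.0, 0.002, 0.0]]
wrist_force: [0.1, -1.2, -1.6]
gripper_width: 0.686
```

```bash
python3 -c "
from h import *
goto(0.4436,-0.315,0.079,180.4)
"
```

```text
t 37.83 tcp [ 0.4415 -0.3071  0.1825] F [ 0.1 -1.2 -1.6] w 0.686
jaw yaw 180.0 j6 17.5 turn units [-0.   -0.01  0.05] shift units [ 0.04 -0.13 -1.73]
n 2 per row [-0.    -0.006  0.026] [ 0.018 -0.066 -0.863]
```

move_arm:
  series:
    - [[0,0,0,0.04,-0.13,-0.5,0],[0,0,0,0,0,-0.5,0],[0,0,0,0,0,-0.5,0],[0,0,0,0,0,-0.1,0],[0,0,0,0,0,0,0]]

```text
time_s: 38.45
tcp_pos: [0.4459, -0.3124, 0.0854]
ee_rot: [[0.001, -1.0, -0.003], [-0.001, -0.003, 1.0], [-1.0, -0.001, -0.001]]
wrist_force: [-0.2, -1.0, -0.4]
gripper_width: 0.682
```

```bash
python3 -c "
from h import *
goto(0.4436,-0.315,0.079,180.4)
"
```

```text
t 38.45 tcp [ 0.4459 -0.3124  0.0854] F [-0.2 -1.  -0.4] w 0.682
jaw yaw -179.8 j6 18.1 turn units [0.01 0.01 0.03] shift units [-0.04 -0.04 -0.11]
n 1 per row [0.005 0.008 0.028] [-0.039 -0.044 -0.107]
```

move_arm:
  series:
    - [[0,0,0,-0.04,-0.04,-0.1,0],[0,0,0,0,0,0,0],[0,0,0,0,0,0,0.77],[0,0,0,0,0,0,0.77],[0,0,0,0,0,0.5,0.77],[0,0,0,0,0,0.8,0.77],[0,0,0,0,0,0.8,0.77],[0,0,0,0,0,0.3,0.77]]

```text
time_s: 39.45
tcp_pos: [0.4444, -0.3152, 0.2305]
ee_rot: [[0.005, -1.0, -0.004], [-0.003, -0.004, 1.0], [-1.0, -0.005, -0.003]]
wrist_force: [0.8, -0.2, 0.0]
gripper_width: 0.772
```

Run:
```python
from meas import *
st()
p,d=cap("top");A=cloud("top",d);p=p.astype(int);np.savez("top9.npz",p=p,W=A)
crop(p.astype(np.uint8),120,150,480,310,2.2,"t9")
rect(A,box(A,0.45,0.7,0.2,0.36,0.009,0.03)&(p.max(-1)<110),"top plate",300)
p,d=cap("side");A=cloud("side",d);p=p.astype(int);np.savez("side9.npz",p=p,W=A)
crop(p.astype(np.uint8),140,100,480,400,2.3,"s9")
rect(A,box(A,0.45,0.7,0.2,0.36,0.009,0.03)&(p.max(-1)<110),"side plate",300)
```

```text
t 39.45 tcp [ 0.4444 -0.3152  0.2305] F [ 0.8 -0.2  0. ] w 0.772
top plate 834 px [188.1 207.2] c [0.596  0.2901] LxW 149.6 51.9 yaw -18.6 z [0.0126 0.0164 0.02  ]
side plate 1219 px [181.  290.6] c [0.5967 0.2918] LxW 152.7 49.4 yaw -18.4 z [0.0136 0.0169 0.0198]
```

View pics/t9.png

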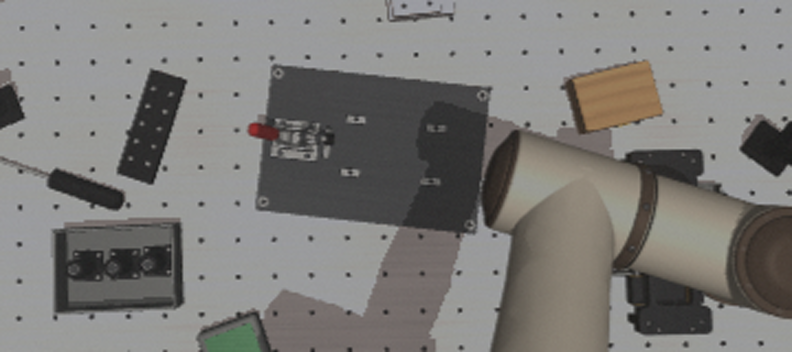

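View pics/s9.png

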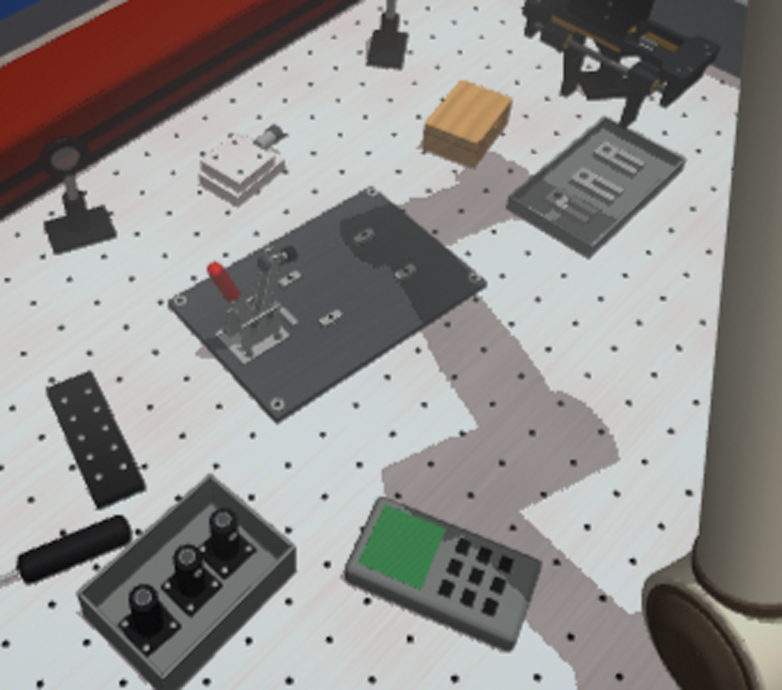

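Sorting is finished at t = 39.5 s: three holders in the bin, three forks in the tray, and a clear bed. The plate is still at (0.596, 0.291), yaw −18.5°. Next I'll refine the nest pose from the bed outline and the guide blocks in both views.

Run:
```python
from meas import *
for n in ("top","side"):
    f=np.load(n+"9.npz");A=f["W"];p=f["p"]
    z0=0.012
    # re-project pixels on plane z=z0
    v,u=np.mgrid[0:420,0:560]
    c=viewer.camera_params(n);K=c["mtx"];T=c["pose"]
    q=np.stack([(u-K[0,2])/K[0,0],(v-K[1,2])/K[1,1],np.ones_like(u,float)],-1)@T[:3,:3].T
    def plane(z): return T[:3,3]+q*((z-T[2,3])/q[...,2])[...,None]
    P=plane(z0)
    bed=box(A,0.40,0.72,-0.22,0.2,0.0065,0.018)&(p.max(-1)<100)
    bed=cv2.morphologyEx(bed.astype(np.uint8),cv2.MORPH_OPEN,np.ones((3,3)))
    k,l,s,ce=cv2.connectedComponentsWithStats(bed)
    i=1+np.argmax(s[1:,4]); pts=P[l==i][:,:2]
    hull=cv2.convexHull((pts*1000).astype(np.float32))
    (cc,(w,h),a)=cv2.minAreaRect(hull)
    if w<h:w,h,a=h,w,a+90
    a=a%180
    x=np.array([np.cos(np.radians(a)),np.sin(np.radians(a))])
    nest=np.array(cc)/1000-0.025*x
    print(n,"bed",np.round(cc,1),round(w,1),round(h,1),"yaw",round(a,2),"nest",nest.round(4))
    # guides, top plane z=.020
    P2=plane(0.020)
    g=box(A,0.48,0.64,-0.13,0.03,0.013,0.030)&(p.min(-1)>75)
    k,l,s,ce=cv2.connectedComponentsWithStats(g.astype(np.uint8))
    G=[]
    y=np.array([-x[1],x[0]])
    for i in range(1,k):
        if s[i,4]>8:
            wgt=p[l==i].mean(-1)-60.; m=(P2[l==i][:,:2]*wgt[:,None]).sum(0)/wgt.sum(); dd=m-nest
            print("  guide",ce[i].round(1),s[i,4],m.round(4),"nest coords",np.round([dd@x*1000,dd@y*1000],1))
```

```text
top bed [559.5 -12.6] 299.5 199.6 yaw 82.5 nest [ 0.5562 -0.0373]
  guide [281.6 204. ] 30 [0.5985 0.0088] nest coords [ 51.3 -35.9]
  guide [315.3 208. ] 9 [ 0.5847 -0.0913] nest coords [-49.8 -35.3]
  guide [320.3 207.9] 9 [ 0.5845 -0.106 ] nest coords [-64.4 -37. ]
  guide [278.7 227.9] 27 [0.5274 0.0188] nest coords [51.9 35.9]
  guide [312.7 232.1] 13 [ 0.513  -0.0816] nest coords [-49.5  37.1]
  guide [317.8 231.9] 10 [ 0.5133 -0.0969] nest coords [-64.6  34.8]
side bed [558.3  -9.8] 302.2 202.3 yaw 82.49 nest [ 0.5551 -0.0346]
  guide [288.3 222.7] 1054 [ 0.5566 -0.023 ] nest coords [11.6 -0. ]
  guide [297.9 202.1] 34 [ 0.5852 -0.0971] nest coords [-58. -38.]
```

The top view fits the bed at 299.5 × 199.6 mm, with the guides at nest x ≈ +51.6 and −57 and y ≈ ±36, as stated. Averaging with the side view puts the nest at (0.5557, −0.036), yaw 82.5°. Now I'll fetch the plate.

move_arm:
  series:
    - [[0,0,0.4,0.1,0.3,0.6,0.77],[0,0,0.75,0.21,0.84,0.3,0.77],[0,0,0.75,0.21,0.84,0,0.77],[0,0,0.75,0.21,0.84,0,0.77],[0,0,0.75,0.21,0.84,0,0.77],[0,0,0.75,0.21,0.84,0,0.77],[0,0,0.75,0.21,0.84,0,0.77],[0,0,0.75,0.21,0.84,0,0.77],[0,0,0.75,0.21,0.84,0,0.77],[0,0,0.75,0.21,0.84,0,0.77],[0,0,0.75,0.21,0.84,0,0.77],[0,0,0.75,0.21,0.84,0,0.77],[0,0,0.5,0.15,0.5,-0.3,0.77],[0,0,0,0,0,0,0.77]]

```text
time_s: 41.3
tcp_pos: [0.5937, 0.3068, 0.2448]
ee_rot: [[-0.018, -0.249, -0.968], [-0.015, -0.968, 0.249], [-1.0, 0.019, 0.014]]
wrist_force: [0.3, -0.5, 0.0]
gripper_width: 0.773
```

```bash
python3 -c "
from h import *
goto(0.5963,0.291,0.073,251.5)
"
```

```text
t 41.3 tcp [0.5937 0.3068 0.2448] F [ 0.3 -0.5  0. ] w 0.773
jaw yaw -104.4 j6 34.4 turn units [ 0.1  -0.14 -0.51] shift units [ 0.04 -0.26 -2.86]
n 3 per row [ 0.035 -0.045 -0.17 ] [ 0.014 -0.088 -0.955]
```

move_arm:
  series:
    - [[0.1,-0.14,-0.5,0.04,-0.26,-0.6,0.77],[0,0,0,0,0,-0.7,0.77],[0,0,0,0,0,-0.6,0.77],[0,0,0,0,0,-0.3,0.77],[0,0,0,0,0,0,0.77],[0,0,0,0,0,0,0.77]]

```text
time_s: 42.05
tcp_pos: [0.5947, 0.2857, 0.1075]
ee_rot: [[-0.002, -0.324, -0.946], [-0.004, -0.946, 0.324], [-1.0, 0.004, 0.0]]
wrist_force: [-0.0, 0.8, 0.9]
gripper_width: 0.771
```

```bash
python3 -c "
from h import *
goto(0.5963,0.291,0.073,251.5)
p,d=cap('side');crop(p,100,200,300,350,4,'s10')
"
```

```text
t 42.05 tcp [0.5947 0.2857 0.1075] F [-0.   0.8  0.9] w 0.771
jaw yaw -108.9 j6 31.3 turn units [ 0.03 -0.01  0.05] shift units [ 0.03  0.09 -0.58]
n 1 per row [ 0.026 -0.011  0.05 ] [ 0.026  0.089 -0.575]
```

View pics/s10.png

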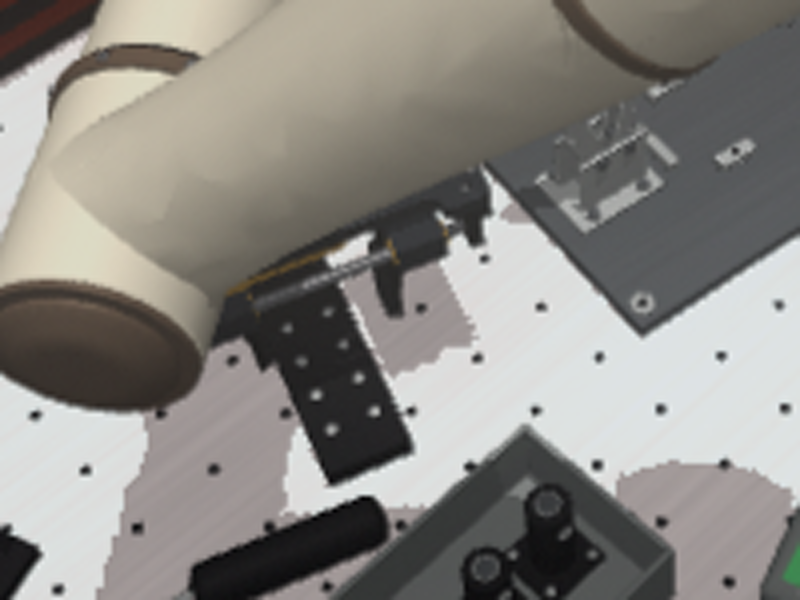

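The fingers straddle the plate, sitting about 5 mm too far toward −y, which matches the numbers. I'll correct that and descend.

move_arm:
  series:
    - [[0,0,0.05,0.03,0.09,-0.2,0.77],[0,0,0,0,0,-0.2,0.77],[0,0,0,0,0,-0.12,0.77],[0,0,0,0,0,0,0.77],[0,0,0,0,0,0,0.77]]

```text
time_s: 42.72
tcp_pos: [0.5972, 0.2921, 0.076]
ee_rot: [[0.001, -0.317, -0.948], [-0.001, -0.948, 0.317], [-1.0, 0.001, -0.001]]
wrist_force: [-0.7, 0.8, -0.1]
gripper_width: 0.768
```

```bash
python3 -c "
from h import *
goto(0.5963,0.291,0.073,251.5)
"
```

```text
t 42.73 tcp [0.5972 0.2921 0.076 ] F [-0.7  0.8 -0.1] w 0.768
jaw yaw -108.5 j6 31.4 turn units [ 0.01  0.01 -0.  ] shift units [-0.01 -0.02 -0.05]
n 1 per row [ 0.01   0.007 -0.004] [-0.014 -0.018 -0.05 ]
```

move_arm:
  series:
    - [[0,0,0,0,0,-0.03,0.77],[0,0,0,0,0,0,0],[0,0,0,0,0,0,0],[0,0,0,0,0,0,0],[0,0,0,0,0,0,0],[0,0,0,0,0,0,0],[0,0,0,0,0,0.3,0],[0,0,0,0,0,0.6,0],[0,0,0,0,0,0.8,0],[0,0,0,0,0,0.8,0],[0,0,0,0,0,0.8,0],[0,0,0,0,0,0.3,0],[0,0,0,0,0,0,0]]

```text
time_s: 44.35
tcp_pos: [0.5937, 0.2903, 0.2999]
ee_rot: [[-0.002, -0.318, -0.948], [-0.0, -0.948, 0.318], [-1.0, 0.001, 0.001]]
wrist_force: [0.2, 0.4, -4.1]
gripper_width: 0.573
```

```bash
python3 -c "
from h import *
goto(0.5524,-0.0608,0.29,172.5,n=12)
p,d=cap('side');crop(p,50,100,350,340,2.5,'s11')
"
```

```text
t 44.35 tcp [0.5937 0.2903 0.2999] F [ 0.2  0.4 -4.1] w 0.573
jaw yaw -108.6 j6 31.4 turn units [-0.01 -0.01 -9.87] shift units [-0.69 -5.85 -0.16]
n 12 per row [-0.001 -0.001 -0.822] [-0.057 -0.488 -0.014]
```

View pics/s11.png

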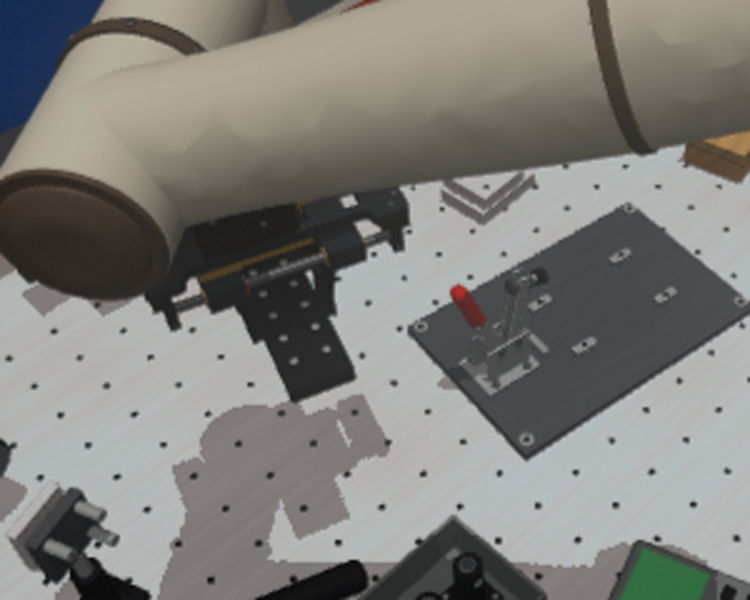

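The plate is held level: width 49.9 mm, about 3–4 N of load. I'll swing it over the nest, backed off by 25 mm.

move_arm:
  series:
    - [[0,0,-0.82,-0.06,-0.4,0,0],[0,0,-0.82,-0.06,-0.49,0,0],[0,0,-0.82,-0.06,-0.49,0,0],[0,0,-0.82,-0.06,-0.49,0,0],[0,0,-0.82,-0.06,-0.49,0,0],[0,0,-0.82,-0.06,-0.49,0,0],[0,0,-0.82,-0.06,-0.49,0,0],[0,0,-0.82,-0.06,-0.49,0,0],[0,0,-0.82,-0.06,-0.49,0,0],[0,0,-0.82,-0.06,-0.49,0,0],[0,0,-0.82,-0.06,-0.49,0,0],[0,0,-0.82,-0.06,-0.49,0,0],[0,0,0,0,0,0,0]]

```text
time_s: 46.02
tcp_pos: [0.5373, -0.0692, 0.2747]
ee_rot: [[-0.042, -0.984, 0.174], [0.018, 0.174, 0.985], [-0.999, 0.044, 0.011]]
wrist_force: [0.5, 0.7, -4.0]
gripper_width: 0.571
```

```bash
python3 -c "
from h import *
goto(0.5524,-0.0608,0.12,172.5)
p,d=cap('side');crop(p,150,50,400,260,3,'s12')
"
```

```text
t 46.02 tcp [ 0.5373 -0.0692  0.2747] F [ 0.5  0.7 -4. ] w 0.571
jaw yaw 170.0 j6 -18.5 turn units [-0.12 -0.3   0.32] shift units [ 0.25  0.14 -2.58]
n 3 per row [-0.041 -0.101  0.105] [ 0.084  0.047 -0.86 ]
```

View pics/s12.png

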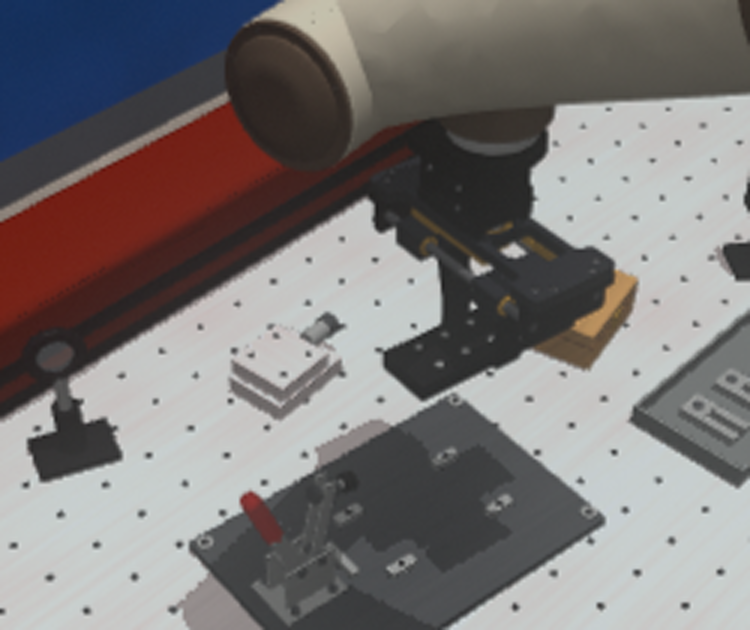

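move_arm:
  series:
    - [[-0.12,-0.3,0.3,0.25,0.14,-0.5,0],[0,0,0,0,0,-0.7,0],[0,0,0,0,0,-0.7,0],[0,0,0,0,0,-0.6,0],[0,0,0,0,0,-0.2,0],[0,0,0,0,0,0,0],[0,0,0,0,0,0,0]]

```text
time_s: 46.95
tcp_pos: [0.5539, -0.0549, 0.1081]
ee_rot: [[0.003, -0.993, 0.118], [0.0, 0.118, 0.993], [-1.0, -0.003, 0.001]]
wrist_force: [0.1, -0.8, -2.8]
gripper_width: 0.573
```

```bash
python3 -c "
from h import *
goto(0.5557,-0.036,0.105,172.5)
p,d=cap('side');crop(p,200,130,360,280,4,'s13')
"
```

```text
t 46.95 tcp [ 0.5539 -0.0549  0.1081] F [ 0.1 -0.8 -2.8] w 0.573
jaw yaw 173.2 j6 -17.8 turn units [-0.    0.02 -0.09] shift units [ 0.03  0.31 -0.05]
n 1 per row [-0.003  0.023 -0.089] [ 0.03   0.314 -0.052]
```

View pics/s13.png

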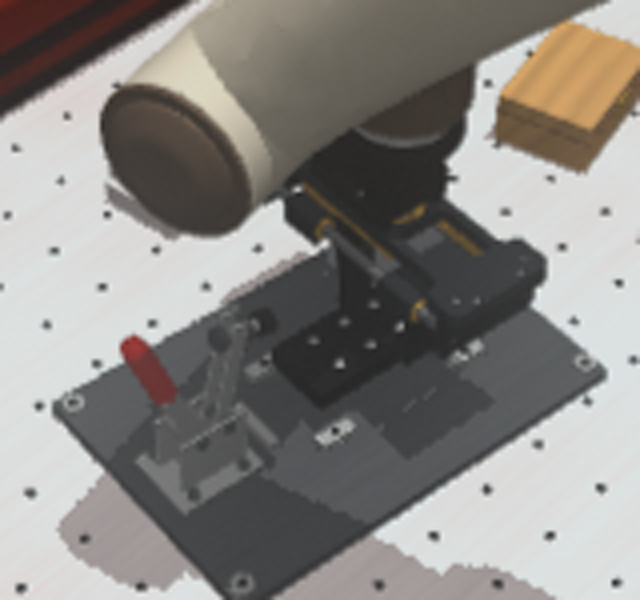

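move_arm:
  series:
    - [[0,0,-0.09,0.03,0.2,0,0],[0,0,0,0,0.12,-0.05,0],[0,0,0,0,0,0,0],[0,0,0,0,0,0,0]]

```text
time_s: 47.5
tcp_pos: [0.5573, -0.0337, 0.1081]
ee_rot: [[0.01, -0.991, 0.131], [0.002, 0.131, 0.991], [-1.0, -0.009, 0.003]]
wrist_force: [-0.0, 0.3, -3.3]
gripper_width: 0.57
```

```bash
python3 -c "
from h import *
goto(0.5557,-0.036,0.087,172.5)
"
```

```text
t 47.5 tcp [ 0.5573 -0.0337  0.1081] F [-0.   0.3 -3.3] w 0.57
jaw yaw 172.5 j6 -20.7 turn units [-0.01  0.07  0.  ] shift units [-0.03 -0.04 -0.35]
n 1 per row [-0.012  0.07   0.003] [-0.027 -0.038 -0.351]
```

move_arm:
  series:
    - [[0,0.07,0,-0.03,-0.04,-0.15,0],[0,0,0,0,0,-0.1,0],[0,0,0,0,0,-0.05,0],[0,0,0,0,0,0,0],[0,0,0,0,0,0,0]]

```text
time_s: 48.12
tcp_pos: [0.555, -0.037, 0.0881]
ee_rot: [[-0.002, -0.991, 0.132], [0.001, 0.132, 0.991], [-1.0, 0.002, 0.001]]
wrist_force: [-0.4, 0.1, -2.4]
gripper_width: 0.573
```

```bash
python3 -c "
from h import *
goto(0.5557,-0.036,0.086,172.5)
p,d=cap('side');crop(p,200,130,360,280,4,'s14')
"
```

```text
t 48.12 tcp [ 0.555  -0.037   0.0881] F [-0.4  0.1 -2.4] w 0.573
jaw yaw 172.4 j6 -20.3 turn units [-0.01 -0.02  0.01] shift units [ 0.01  0.02 -0.04]
n 1 per row [-0.01  -0.016  0.01 ] [ 0.011  0.016 -0.035]
```

View pics/s14.png

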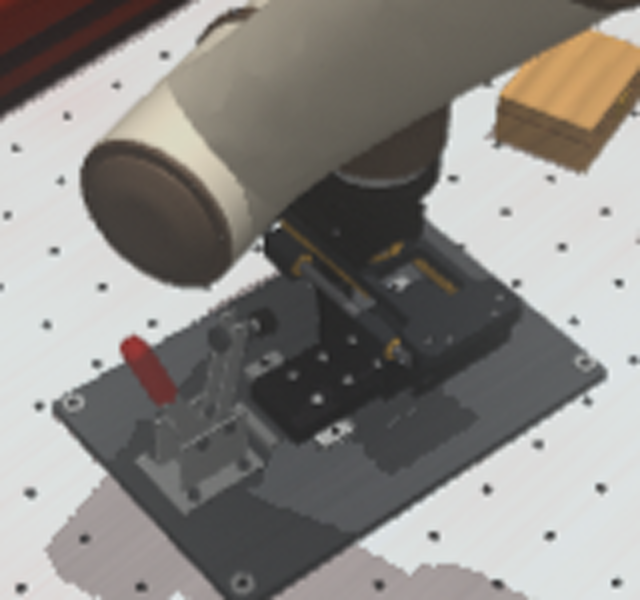

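move_arm:
  series:
    - [[0,0,0,0.01,0.01,-0.04,0],[0,0,0,0,0,0,0],[0,0,0,0,0,0,0]]

```text
time_s: 48.55
tcp_pos: [0.556, -0.0363, 0.0871]
ee_rot: [[-0.001, -0.991, 0.131], [0.001, 0.131, 0.991], [-1.0, 0.001, 0.001]]
wrist_force: [-0.1, 0.2, -2.9]
gripper_width: 0.573
```

move_arm:
  series:
    - [[0,0,0,0,0,-0.05,0],[0,0,0,0,0,0,0]]

```text
time_s: 48.8
tcp_pos: [0.5565, -0.036, 0.0873]
ee_rot: [[-0.0, -0.992, 0.13], [0.001, 0.13, 0.992], [-1.0, 0.0, 0.001]]
wrist_force: [-1.2, 0.1, -3.0]
gripper_width: 0.572
```

move_arm:
  series:
    - [[0,0,0,0,0,-0.07,0],[0,0,0,0,0,-0.05,0],[0,0,0,0,0,0,0]]

```text
time_s: 49.18
tcp_pos: [0.557, -0.0358, 0.0871]
ee_rot: [[0.001, -0.992, 0.128], [-0.001, 0.128, 0.992], [-1.0, -0.001, -0.001]]
wrist_force: [0.3, -0.1, -2.8]
gripper_width: 0.573
```

```bash
python3 -c "
from h import *
s=st();print(s['joints'].round(2),s['joint_velocities'].round(3),s['moment'].round(2))
p,d=cap('side');crop(p,230,170,330,260,7,'s15');W=cloud('side',d)
from meas import *
m=box(W,0.5,0.62,-0.13,0.05,0.013,0.05)&(p.max(-1)<70)
q=W[m]; 
# plate top points near clamp end
x=np.array([np.cos(np.radians(82.5)),np.sin(np.radians(82.5))]);n=np.array([.5557,-.036])
nx=(q[:,:2]-n)@x*1000;ny=(q[:,:2]-n)@np.array([-x[1],x[0]])*1000
for a in range(-80,90,20):
  k=(nx>a)&(nx<a+20)&(abs(ny)<22); 
  if k.sum()>5: print(a,k.sum(),np.median(q[k,2]).round(4))
"
```

```text
t 49.17 tcp [ 0.557  -0.0358  0.0871] F [ 0.3 -0.1 -2.8] w 0.573
[ 12.99  28.92 -22.85   0.11 -38.17 -20.42] [ 0.123 -0.879  0.348  0.272 -1.942 -0.313] [0.02 0.12 0.  ]
-20 7 0.0288
0 90 0.0296
20 93 0.0296
40 92 0.0297
60 134 0.0284
```

View pics/s15.png

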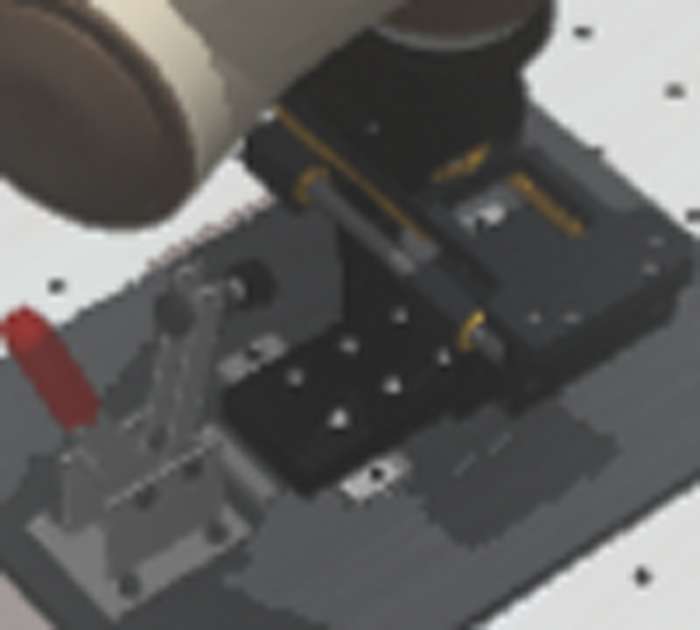

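The plate top reads 0.0296 with a camera offset of about +0.001, so the plate is down on the bed (0.028 expected). I'll release it and back away.

move_arm:
  series:
    - [[0,0,0,0,0,0,0.68],[0,0,0,0,0,0,0.68],[0,0,0,0,0,0,0.68],[0,0,0,0,0,0.4,0.68],[0,0,0,0,0,0.8,0.68],[0,0,0,0,0,0.9,0.68],[0,0,0,0,0,0.9,0.5],[0,0,0,-0.6,-0.6,0.3,0.3],[0,0,0,-0.7,-0.7,0,0],[0,0,0,-0.7,-0.7,0,0],[0,0,0,0,-0.7,0,0],[0,0,0,0,-0.5,0,0],[0,0,0,0,0,0,0]]

```text
time_s: 50.85
tcp_pos: [0.4331, -0.2327, 0.2905]
ee_rot: [[0.005, -0.992, 0.125], [-0.004, 0.125, 0.992], [-1.0, -0.006, -0.003]]
wrist_force: [-0.1, 0.0, -1.1]
gripper_width: 0.024
```

```bash
cat > chk.py <<'E'
from meas import *
import sys
tag=sys.argv[1]
st()
nest=np.array([.5562,-.0373]);a=np.radians(82.5);x=np.array([np.cos(a),np.sin(a)]);y=np.array([-x[1],x[0]])
for n,ne in (("top",[.5562,-.0373]),("side",[.5551,-.0346])):
    p,d=cap(n);A=cloud(n,d);p=p.astype(int);np.savez(f"{n}_{tag}.npz",p=p,W=A)
    crop(p.astype(np.uint8),*((215,150,375,270,5) if n=="top" else (200,150,360,290,5)),n+tag)
    c=viewer.camera_params(n);K=c["mtx"];T=c["pose"];v,u=np.mgrid[0:420,0:560]
    q=np.stack([(u-K[0,2])/K[0,0],(v-K[1,2])/K[1,1],np.ones_like(u,float)],-1)@T[:3,:3].T
    P=T[:3,3]+q*((0.028-T[2,3])/q[...,2])[...,None]
    m=box(A,0.5,0.62,-0.14,0.06,0.0225,0.035)&(p.max(-1)<75)
    k,l,s,ce=cv2.connectedComponentsWithStats(m.astype(np.uint8));i=1+np.argmax(s[1:,4])
    pts=P[l==i][:,:2]
    (cc,(w,h),an)=cv2.minAreaRect((pts*1000).astype(np.float32))
    if w<h:w,h,an=h,w,an+90
    dd=np.array(cc)/1000-ne
    print(n,"plate",np.round(cc,1),round(w,1),round(h,1),"yaw",round(an%180,2),"in nest mm",np.round([dd@x*1000,dd@y*1000],1))
E
python3 chk.py a
```

```text
t 50.85 tcp [ 0.4331 -0.2327  0.2905] F [-0.1  0.  -1.1] w 0.024
top plate [555.9 -36.2] 149.9 50.0 yaw 82.63 in nest mm [1.  0.5]
side plate [554.9 -33.5] 153.1 54.5 yaw 82.49 in nest mm [1.  0.3]
```

View pics/topa.png

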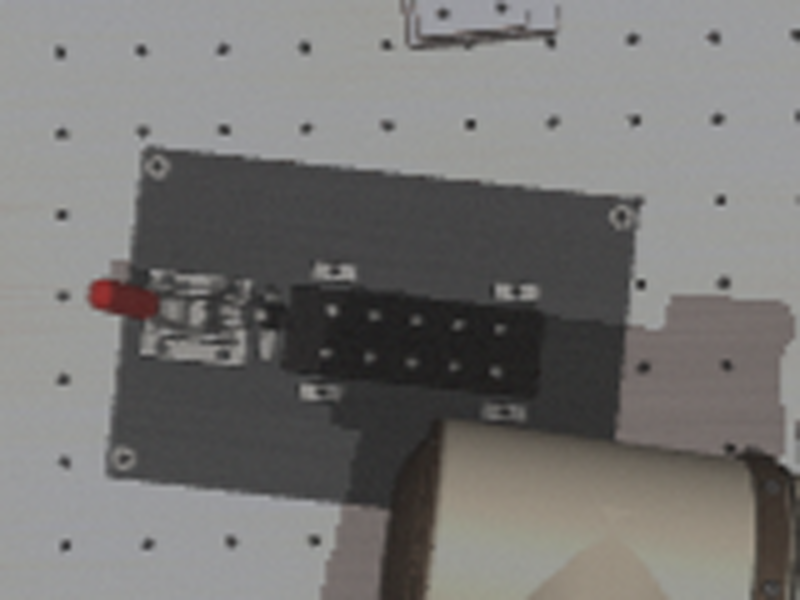

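View pics/sidea.png

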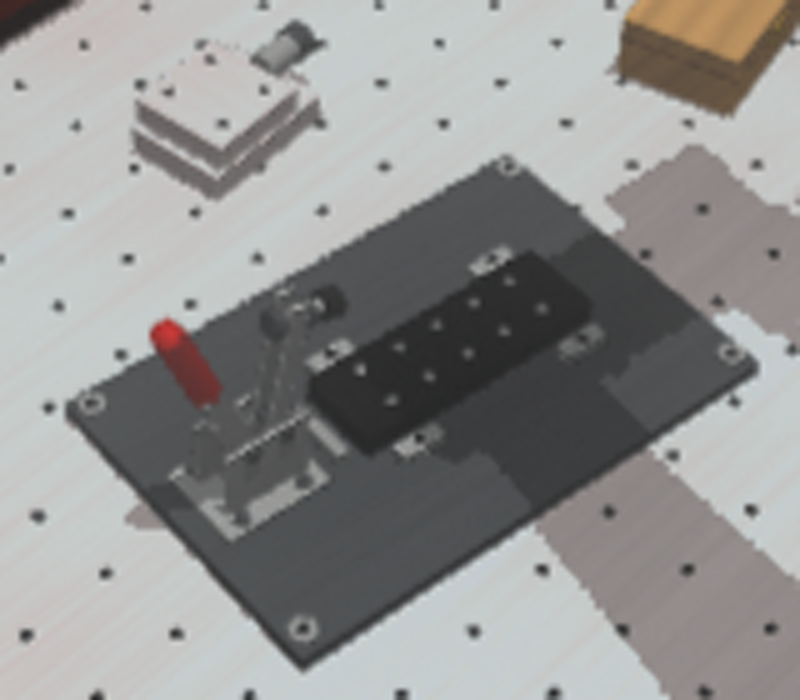

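The plate is at (+1.0, +0.4) mm from the nest's middle, and its yaw agrees within 0.1°. Now the handle. With the fingers shut, I'll go to its nest side near the top and push it outward and down along its arc.

move_arm:
  series:
    - [[0,0,0,0.2,0.5,0,0],[0,0,0,0.34,0.8,0,0],[0,0,0,0.34,0.8,0,0],[0,0,0,0.34,0.8,0,0],[0,0,0,0.34,0.8,0,0],[0,0,0,0.34,0.8,0,0],[0,0,0,0.34,0.8,0,0],[0,0,0,0.1,0.2,0,0],[0,0,0,0,0,0,0]]

```text
time_s: 52.08
tcp_pos: [0.574, 0.1201, 0.2899]
ee_rot: [[0.005, -0.994, 0.11], [-0.003, 0.11, 0.994], [-1.0, -0.005, -0.003]]
wrist_force: [-0.4, -0.9, 0.9]
gripper_width: 0.005
```

```bash
python3 -c "
from h import *
goto(0.5744,0.1058,0.200,172.5)
"
```

```text
t 52.08 tcp [0.574  0.1201 0.2899] F [-0.4 -0.9  0.9] w 0.005
jaw yaw 173.7 j6 -34.2 turn units [ 0.02  0.04 -0.15] shift units [ 0.01 -0.24 -1.5 ]
n 2 per row [ 0.012  0.018 -0.076] [ 0.004 -0.12  -0.749]
```

move_arm:
  series:
    - [[0,0.04,-0.15,0,-0.24,0,0],[0,0,0,0,0,-0.4,0],[0,0,0,0,0,-0.3,0],[0,0,0,0,0,0,0],[0,0,0,0,0,0,0]]

```text
time_s: 52.7
tcp_pos: [0.5717, 0.0974, 0.2494]
ee_rot: [[-0.0, -0.99, 0.141], [-0.003, 0.141, 0.99], [-1.0, -0.0, -0.003]]
wrist_force: [0.8, 0.1, -0.4]
gripper_width: 0.004
```

```bash
python3 -c "
from h import *
goto(0.5744,0.1058,0.200,172.5)
p,d=cap('side');crop(p,160,120,330,280,4.5,'s16')
"
```

```text
t 52.7 tcp [0.5717 0.0974 0.2494] F [ 0.8  0.1 -0.4] w 0.004
jaw yaw 171.9 j6 -33.9 turn units [ 0.02 -0.    0.07] shift units [ 0.05  0.14 -0.82]
n 1 per row [ 0.024 -0.003  0.072] [ 0.045  0.141 -0.824]
```

View pics/s16.png

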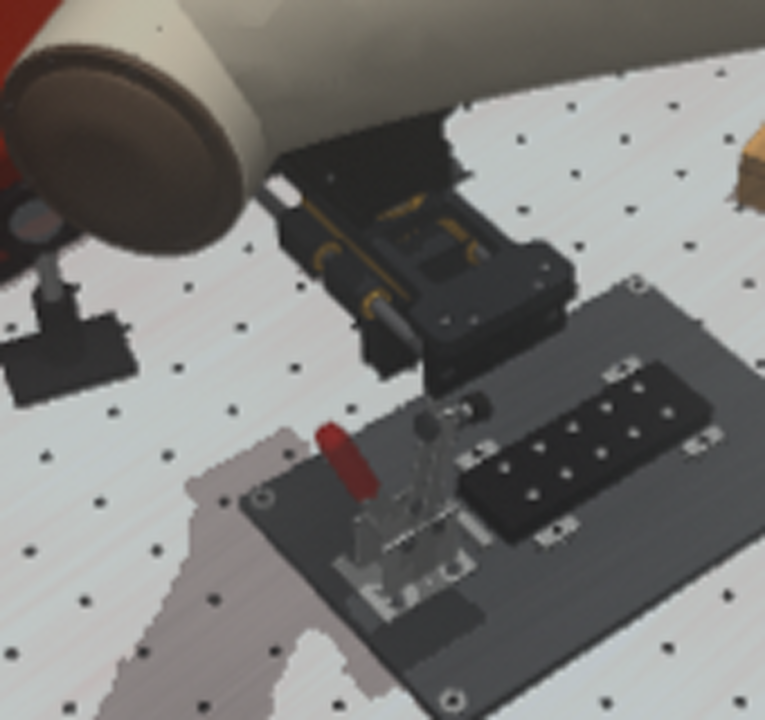

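move_arm:
  series:
    - [[0,0,0.07,0.05,0.14,-0.2,0],[0,0,0,0,0,-0.3,0],[0,0,0,0,0,-0.2,0],[0,0,0,0,0,0,0],[0,0,0,0,0,0,0]]

```text
time_s: 53.38
tcp_pos: [0.5759, 0.1074, 0.2069]
ee_rot: [[0.003, -0.992, 0.129], [-0.002, 0.129, 0.992], [-1.0, -0.003, -0.001]]
wrist_force: [-0.2, -0.2, 0.0]
gripper_width: 0.006
```

```bash
python3 -c "
from h import *
s=goto(0.5744,0.1058,0.200,172.5)
s=r.sense();t=s['tcp_pos']+s['ee_rot'][:,0]*0.07
print((proj('side',[t])-[160,120])*4.5)
p,d=cap('side');crop(p,160,120,330,280,4.5,'s17')
"
```

```text
t 53.38 tcp [0.5759 0.1074 0.2069] F [-0.2 -0.2  0. ] w 0.006
jaw yaw 172.6 j6 -34.0 turn units [ 0.01  0.02 -0.01] shift units [-0.02 -0.03 -0.12]
n 1 per row [ 0.012  0.022 -0.01 ] [-0.025 -0.026 -0.115]
[[373.71716608 427.01728573]]
```

View pics/s17.png

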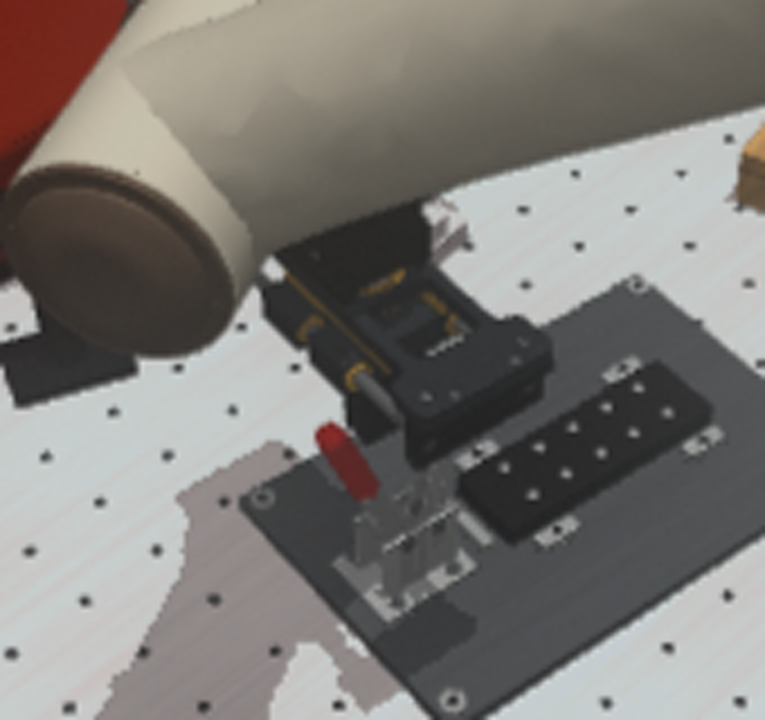

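The predicted tip lands at (374,427), matching the picture: the fingers are between the arm and the red grip. I'll start the push.

move_arm:
  series:
    - [[0,0,0,-0.02,-0.03,-0.1,0],[0,0,0,0.02,0.17,0,0],[0,0,0,0.03,0.21,-0.07,0],[0,0,0,0.03,0.23,-0.15,0],[0,0,0,0,0,0,0]]

```text
time_s: 54.05
tcp_pos: [0.579, 0.1431, 0.1868]
ee_rot: [[0.001, -0.992, 0.13], [-0.005, 0.13, 0.992], [-1.0, -0.002, -0.004]]
wrist_force: [-0.4, -0.8, 0.6]
gripper_width: 0.007
```

```bash
cat > hd.py <<'E'
from h import *
import sys
s=st();R=s["ee_rot"];t=s["tcp_pos"]+R[:,0]*0.07
d=t[:2]-[.5557,-.036];a=np.radians(82.5)
print("tip nest x %.1f y %.1f z %.1f mm"%(1000*(d@[np.cos(a),np.sin(a)]),1000*(d@[-np.sin(a),np.cos(a)]),1000*(t[2]-.012)), "yaw",np.degrees(np.arctan2(R[1,1],R[0,1])).round(1),"tilt",R[:2,0].round(3))
p,dd=cap('side');crop(p,150,130,320,280,4.5,sys.argv[1])
A=cloud('side',dd);p=p.astype(int)
red=(p[...,0]>1.8*p[...,1])&(A[...,0]>.5)&(A[...,0]<.65)&(A[...,1]>0.05)&(A[...,1]<.3)&(A[...,2]>.03)&(A[...,2]<.2)
if red.sum(): print("red n",red.sum(),"max z",A[red][:,2].max().round(4),"max y",A[red][:,1].max().round(4))
E
python3 hd.py s18
```

```text
t 54.05 tcp [0.579  0.1431 0.1868] F [-0.4 -0.8  0.6] w 0.007
tip nest x 180.3 y 0.1 z 104.8 mm yaw 172.6 tilt [ 0.001 -0.005]
red n 114 max z 0.1326 max y 0.1767
```

View pics/s18.png

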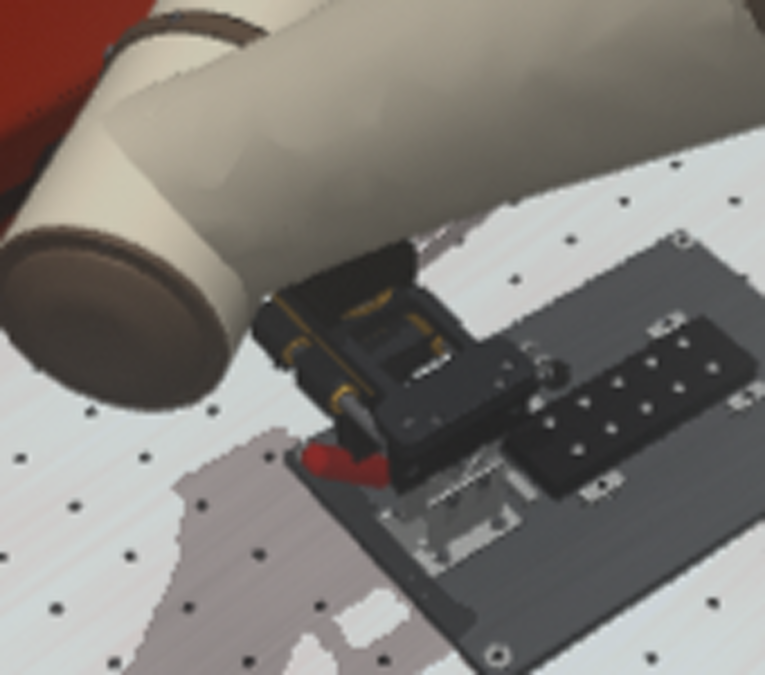

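move_arm:
  series:
    - [[0,0,0,0.03,0.22,-0.17,0],[0,0,0,0.02,0.15,-0.22,0],[0,0,0,0.02,0.1,-0.25,0],[0,0,0,0,0,0,0]]

```text
time_s: 54.6
tcp_pos: [0.5834, 0.1736, 0.1464]
ee_rot: [[0.002, -0.992, 0.129], [-0.003, 0.129, 0.992], [-1.0, -0.002, -0.003]]
wrist_force: [-0.9, -0.1, 0.4]
gripper_width: 0.005
```

```bash
python3 hd.py s19
```

```text
t 54.6 tcp [0.5834 0.1736 0.1464] F [-0.9 -0.1  0.4] w 0.005
tip nest x 211.2 y -0.3 z 64.4 mm yaw 172.6 tilt [ 0.002 -0.003]
red n 68 max z 0.1615 max y 0.216
```

View pics/s19.png

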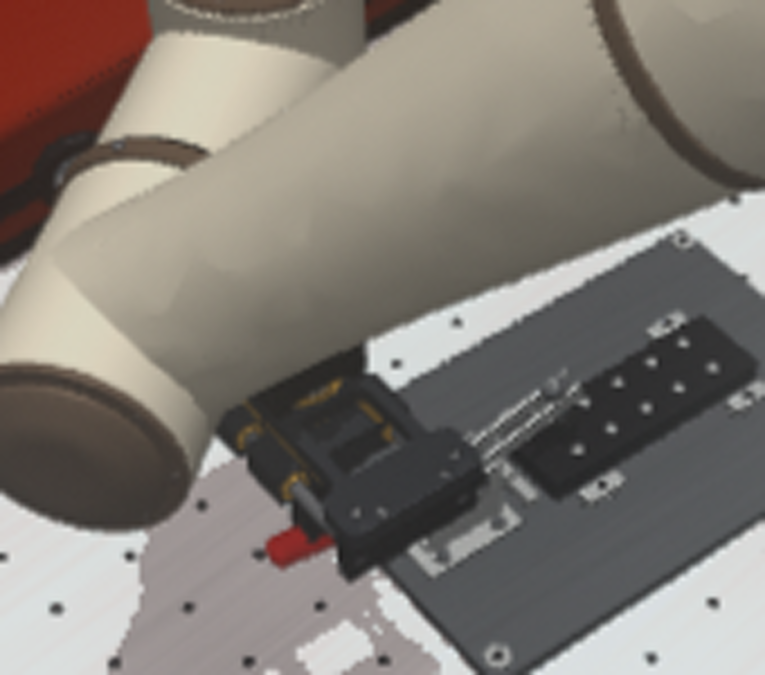

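move_arm:
  series:
    - [[0,0,0,0,0.03,-0.18,0],[0,0,0,0,0,-0.15,0],[0,0,0,0,0,-0.1,0]]

```text
time_s: 55.02
tcp_pos: [0.5848, 0.1771, 0.1289]
ee_rot: [[0.008, -0.992, 0.126], [-0.002, 0.126, 0.992], [-1.0, -0.008, -0.001]]
wrist_force: [-18.7, -2.4, 50.5]
gripper_width: 0.008
```

```bash
python3 hd.py s20
```

```text
t 55.02 tcp [0.5848 0.1771 0.1289] F [-18.7  -2.4  50.5] w 0.008
tip nest x 215.0 y -1.6 z 46.9 mm yaw 172.8 tilt [ 0.008 -0.002]
red n 59 max z 0.0626 max y 0.2058
```

The tip is at 46.9 mm, where 47.5 mm is expected for a fully down handle, with 50 N of push. The handle is at its stop, so I'll back off and check.

move_arm:
  series:
    - [[0,0,0,0,0,0.3,0],[0,0,0,0,0,0.7,0],[0,0,0,0,0,0.8,0],[0,0,0,-0.5,0.3,0.6,0],[0,0,0,-0.8,0.5,0,0],[0,0,0,-0.8,0.5,0,0],[0,0,0,-0.5,0.3,0,0],[0,0,0,0,0,0,0]]

```text
time_s: 56.08
tcp_pos: [0.4241, 0.2744, 0.2754]
ee_rot: [[0.01, -0.991, 0.131], [0.004, 0.131, 0.991], [-1.0, -0.009, 0.005]]
wrist_force: [-0.4, 1.0, 0.0]
gripper_width: 0.006
```

```bash
python3 chk.py b
python3 - <<'E'
from meas import *
for n in ("top","side"):
    f=np.load(f"{n}_b.npz");A=f["W"];p=f["p"]
    red=(p[...,0]>1.8*p[...,1])&box(A,.5,.65,.08,.26,.02,.2)
    q=A[red]; dd=q[:,:2]-[.5557,-.036];nx=dd@[.1305,.9914]*1000
    pf=np.polyfit(nx,q[:,2]*1000-12,1)
    print(n,"red",len(q),"nx",nx.min().round(),nx.max().round(),"z_n range",(q[:,2].min()*1000-12).round(1),(q[:,2].max()*1000-12).round(1),"slope",pf.round(3))
E
```

```text
t 56.08 tcp [0.4241 0.2744 0.2754] F [-0.4  1.   0. ] w 0.006
top plate [555.8 -36.2] 149.9 50.1 yaw 82.65 in nest mm [1.  0.5]
top red 110 nx 178.0 239.0 z_n range 42.3 52.7 slope [-1.0000e-03  4.7079e+01]Traceback (most recent call last):
  File "chk.py", line 13, in <module>
    k,l,s,ce=cv2.connectedComponentsWithStats(m.astype(np.uint8));i=1+np.argmax(s[1:,4])
                                                                      ~~~~~~~~~^^^^^^^^^
    return _wrapfunc(a, 'argmax', axis=axis, out=out, **kwds)
    return bound(*args, **kwds)
ValueError: attempt to get argmax of an empty sequence
Traceback (most recent call last):
TypeError: expected non-empty vector for x
```

View pics/topb.png

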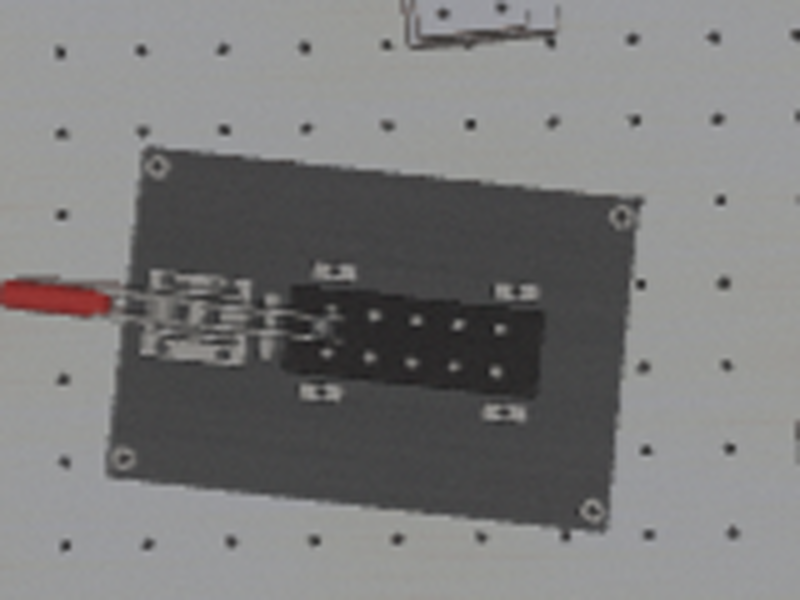

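View pics/sideb.png

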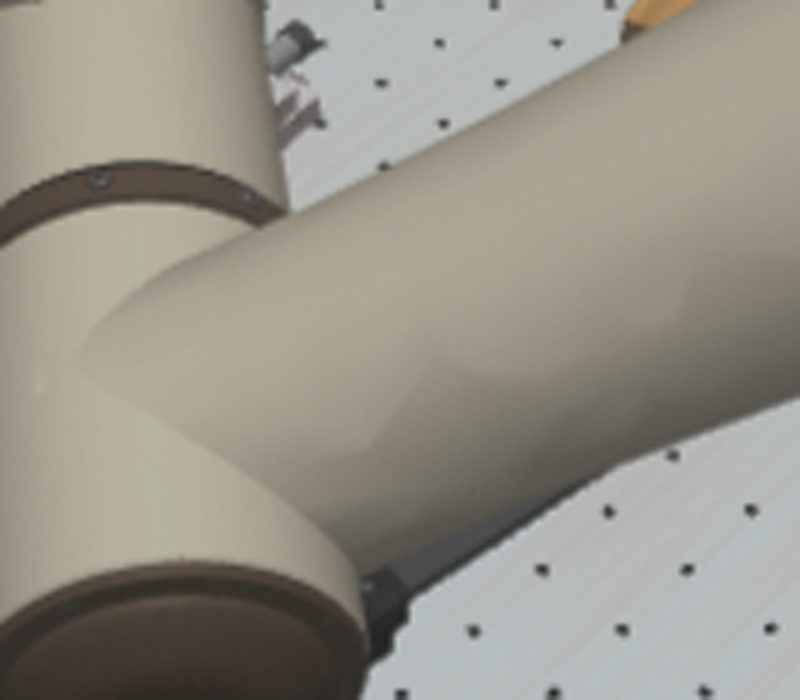

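The top view shows the handle level (grip slope about −0.001 rad, top at z_n 47) and the plate unmoved. The arm blocks the side view, so I'll move it clear for a full last look.

move_arm:
  series:
    - [[0,0,0,0,-0.5,0.3,0.3],[0,0,0,-0.1,-0.9,0.2,0.6],[0,0,0,-0.1,-0.9,0.2,0.6],[0,0,0,-0.1,-0.9,0,0.6],[0,0,0,0,-0.9,0,0.6],[0,0,0,0,-0.9,0,0.6],[0,0,0,0,-0.9,0,0.6],[0,0,0,0,-0.9,0,0.6],[0,0,0,0,-0.9,0,0.6],[0,0,0,-0.2,-0.9,0,0.6],[0,0,0,-0.2,-0.9,0,0.6],[0,0,0,-0.2,-0.9,0,0.6],[0,0,0,0,-0.4,0,0.6],[0,0,0,0,0,0,0.6]]

```text
time_s: 57.92
tcp_pos: [0.3702, -0.4076, 0.3132]
ee_rot: [[0.012, -0.987, 0.157], [0.002, 0.157, 0.988], [-1.0, -0.012, 0.004]]
wrist_force: [-0.6, 0.2, -0.0]
gripper_width: 0.598
```

```bash
python3 chk.py c
python3 - <<'E'
from meas import *
for n in ("top","side"):
    f=np.load(f"{n}_c.npz");A=f["W"];p=f["p"]
    cv2.imwrite(f"pics/{n}_full_c.png",p.astype(np.uint8)[:,:,::-1])
    red=(p[...,0]>1.8*p[...,1])&box(A,.5,.65,.08,.26,.02,.2)
    q=A[red]; dd=q[:,:2]-[.5557,-.036];nx=dd@[.1305,.9914]*1000
    pf=np.polyfit(nx,q[:,2]*1000-12,1)
    print(n,"red",len(q),"nx",nx.min().round(),nx.max().round(),"slope",pf.round(3))
    rect(A,box(A,0.38,0.51,-0.48,-0.26,0.008,0.019)&(p.min(-1)>110),n+" tray bright",20)
E
```

```text
t 57.92 tcp [ 0.3702 -0.4076  0.3132] F [-0.6  0.2 -0. ] w 0.598
top plate [555.8 -36.2] 149.9 50.1 yaw 82.65 in nest mm [1.  0.5]
side plate [555.  -33.5] 153.1 54.3 yaw 82.61 in nest mm [1.  0.2]
top red 112 nx 178.0 240.0 slope [-4.0000e-03  4.8216e+01]
top tray bright 31 px [390.  257.9] c [ 0.4325 -0.3073] LxW 29.4 8.1 yaw -2.4 z [0.012  0.0145 0.0185]
side red 158 nx 180.0 243.0 slope [-1.4000e-02  5.0067e+01]
side tray bright 78 px [420.3 171.2] c [ 0.4231 -0.4417] LxW 61.6 36.8 yaw -4.1 z [0.0111 0.0146 0.0177]
side tray bright 22 px [395.  189.4] c [ 0.4281 -0.3271] LxW 25.8 13.4 yaw 31.2 z [0.0117 0.0141 0.0168]
side tray bright 32 px [389.1 191.8] c [ 0.4358 -0.3043] LxW 38.8 11.8 yaw 7.7 z [0.0128 0.0153 0.0177]
```

View pics/sidec.png

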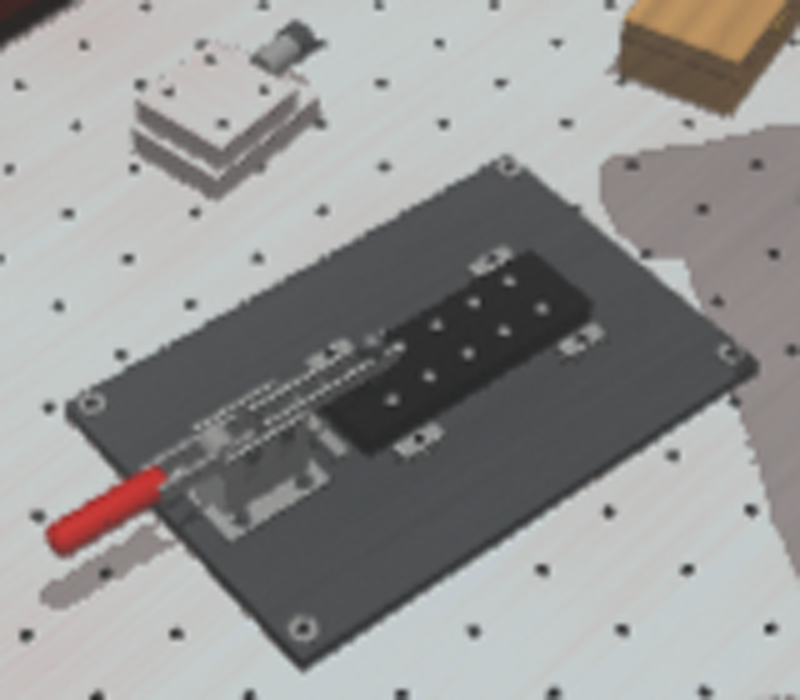

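View pics/side_full_c.png

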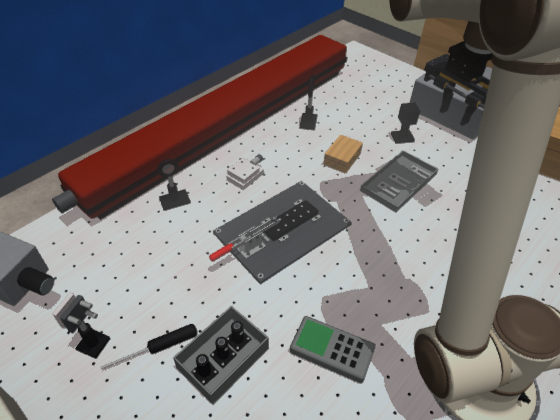

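View pics/top_full_c.png

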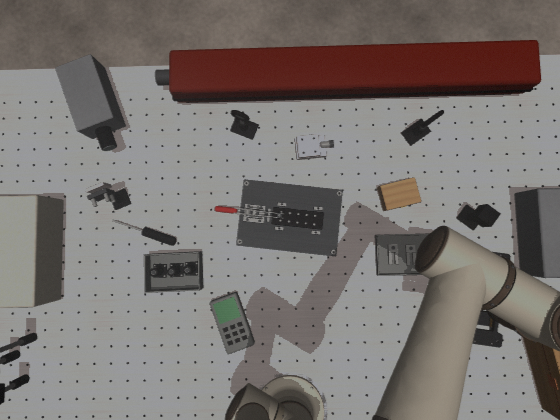

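Three holders stand in the bin, three forks lie in the tray, the plate is clamped, and the case, stage and driver are where they were. I'm handing in.

```bash
python3 -c "
from h import *
print(r.finish_job()); st()"
```

```text
the job is handed in; nothing more can be done
None
the job is handed in; nothing more can be done
```

The job is done and handed in at about 58 s; no verdict is reported.

**What I did:** I put three post holders upright in the deep bin and three clamping forks flat in the shallow tray. The clamp was already open, at about 1.2 of 1.3 rad, so I left it there. I laid the plate in the nest, then pushed the handle down to its stop with the closed fingertips. The wrist read about 54 N at the end of that push, against the 120 N limit, and the arm then backed clear.

**Last checks:**
- **Plate:** both cameras put it about 1.0 mm towards the clamp and 0.2–0.5 mm sideways from the nest's middle. Its yaw is within about 0.15° of the nest's.
- **Height:** its top read 0.0285 m after correcting the camera offset (0.028 expected). That was just before release; I did not measure it again after clamping.
- **Handle:** level, with grip slopes of −0.004 (top camera) and −0.014 rad (side camera). It was unchanged about 2 s after release.
- **Foot:** I did not see the rubber foot touching the plate directly; that rests on the handle being fully down.
- **Sorted parts:** all three holders and all three forks show in their boxes.
- **Bystanders:** the case, stage and driver look unmoved in the pictures; I did not measure them again.

**Disagreements:** the two cameras differ by 2–4 mm in absolute y, so I averaged them for grasping and judged the plate against the nest within each camera. The side camera's outline of the plate came out 3–4 mm too large, and one side-view check failed because the arm blocked it; I repeated it after moving away. No part was seen knocked aside, and the grip never slipped.

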